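# Charge and close a grinding jar

## Task

Pick up the steel cup and pour all eight grinding balls out of it into the leaning grinding jar, then stand the empty cup upright on the bench again and let go of it. After that press the white stopper straight into the jar's mouth until its shoulder sits flush on the rim all round, and let go; do not push aside or knock over the dish, the small white jar or the amber bottle.

Things in the scene. Friction and masses are not known exactly. Their poses are not given: they have to be found in the camera images.
- cup: Open thin-walled steel cup with the eight balls loose in its lower half (up to 32 mm high), upright on the bench left or right of the jar stand. 60 mm high, straight taper: outer radius 24 mm at the base, 35 mm at the rim; wall 3 mm, floor 4 mm; 100 g. The wall runs downhill only when tipped beyond 80 degrees. Origin: centre of its underside; z up its axis.
- jar_mouth (a point): Centre of the steel grinding jar's mouth, in the rim plane, 103 mm above the bench. Jar and grey stand are fixed; the jar leans 30 degrees from vertical, mouth roughly towards the robot. z: out of the mouth along the jar's axis; y: level. Outer radius 43, bore radius 34, inner depth 67 mm. Stand base 150 x 125 mm; cheek plates beside the jar reach 78 mm high, 55 mm either side.
- jar_inside (a point): Point on the jar's axis 45 mm below the mouth plane, in the chamber where the balls end up.
- jar: The jar itself; origin at the centre of its underside, 75 mm below the mouth plane; z along its axis, out of the mouth.
- seal (a joint): Black sealing ring inside the jar's neck, inner radius 31 mm. Value: metres pushed down the bore; at 0 its upper face is 5 mm below the rim (starts at 0 to 0.002). It slides at about 9 N and stays where left. The stopper's bevelled foot meets it with the shoulder still about 10 mm above the rim and must drive it down until the shoulder lands.
- stopper: White plastic stopper standing plug down on the bench, on the other side of the stand from the cup. Plug radius 32.5 mm, 18 mm long, foot bevelled to radius 28.5 over 5 mm; flange (shoulder) of radius 41 mm from 18 to 24 mm height; upright bar grip 44 mm along x, 22 mm thick along y, from 24 to 62 mm height. 160 g. Origin: centre of its underside; z up its axis.
- stopper_shoulder (a point): Centre of the underside of the stopper's flange, 18 mm above its origin; it meets the jar's mouth point when the stopper is home.
- dish: Bystander: loose low glass dish, radius 35 mm, 16 mm high, on the bench near the stand. Origin: centre of its underside.
- small_jar: Bystander: loose closed white jar, radius 18 mm, 45 mm high. Origin: centre of its underside.
- reagent: Bystander: loose amber bottle, radius 32 mm, 120 mm high, behind the stand. Origin: centre of its underside.
- tube_rack: Bystander: green tube rack fixed to the bench between the robot and the stand, 70 x 130 mm, about 58 mm high with its tubes. Origin: centre of its underside.
- ball0_center (a point): Centre of steel grinding ball 1 of 8: 16 mm diameter, 16.5 g, all alike; they start in the cup.
- ball1_center (a point): Centre of steel grinding ball 2 of 8: 16 mm diameter, 16.5 g, all alike; they start in the cup.
- ball2_center (a point): Centre of steel grinding ball 3 of 8: 16 mm diameter, 16.5 g, all alike; they start in the cup.
- ball3_center (a point): Centre of steel grinding ball 4 of 8: 16 mm diameter, 16.5 g, all alike; they start in the cup.
- ball4_center (a point): Centre of steel grinding ball 5 of 8: 16 mm diameter, 16.5 g, all alike; they start in the cup.
- ball5_center (a point): Centre of steel grinding ball 6 of 8: 16 mm diameter, 16.5 g, all alike; they start in the cup.
- ball6_center (a point): Centre of steel grinding ball 7 of 8: 16 mm diameter, 16.5 g, all alike; they start in the cup.
- ball7_center (a point): Centre of steel grinding ball 8 of 8: 16 mm diameter, 16.5 g, all alike; they start in the cup.
Mind the look-alikes: they are no part of the job. Leave any red look-alike of the cup alone.

How it is judged (in metres and radians):
On the way, in this order (a step that is already met when the one before it is completed fails the run):
1. The lifted cup is tipped over the jar to pour (angle between cup's own z axis and vertical above 1 rad and height (world z) of cup above 0.08 m and horizontal distance between cup and jar_mouth below 0.16 m), for 0.05 s.
2. All eight balls lie inside the jar (distance between each of ball0_center, ball1_center, ball2_center, ball3_center, ball4_center, ball5_center, ball6_center, ball7_center and jar_inside below 0.042 m), for 0.2 s.
3. The empty cup stands upright on the bench, released (angle between cup's own z axis and vertical below 0.1 rad and height (world z) of cup between -0.004 and 0.006 m and linear speed of cup below 0.02 m/s and contact force between the fingers and cup below 0.05 N), for 0.2 s.
4. The stopper is pressed fully home (z of stopper_shoulder in the frame of jar_mouth below 0.002 m and distance between stopper_shoulder and jar_mouth below 0.004 m and angle between the z axis of stopper and the z axis of jar, either way round below 0.06 rad and linear speed of stopper below 0.02 m/s), for 0.2 s.
At the end, for the whole second after the job is handed in: All ball centres within 42 mm of the jar-chamber point; cup upright on the bench (tilt < 0.1 rad, base within 6 mm), released; stopper shoulder at most 2 mm above the rim, centre within 4 mm of the mouth centre, axis within 0.06 rad of the jar axis; all at rest (all of step 2 and all of step 3 and all of step 4); the robot touches nothing.
It fails at once if The dish is pushed more than 30 mm or tipped over (distance of dish from where it was at the start of the episode above 0.03 m or angle between dish's own z axis and vertical above 0.6 rad).
It fails at once if The small white jar is pushed more than 30 mm or tipped over (distance of small_jar from where it was at the start of the episode above 0.03 m or angle between small_jar's own z axis and vertical above 0.6 rad).
It fails at once if The amber bottle is pushed more than 30 mm or tipped over (distance of reagent from where it was at the start of the episode above 0.03 m or angle between reagent's own z axis and vertical above 0.6 rad).
It also fails if it takes over 72 s, if anything falls off the work surface, if the arm or the gripper's body presses on something with over 40 N, if the wrist force passes 120 N, or if a joint passes its speed limit or range.

## Robot

A 7-joint arm with a two-finger parallel gripper is mounted at the origin on the work surface. World frame = base frame: x ahead of the robot, y to its left, z up, the work surface at z = 0. Lengths are in m, angles in degrees, forces in N, time in s.
With the tool pointing down it reaches from about 0.35 to 0.9 m from the base axis. Payload 7.2 kg.
Tool frame: the origin (TCP) lies midway between the tips of the shut fingers; the grasp point (between the pads) lies 19 mm behind it (r.tcp_to_grasp is the distance from the TCP to the grasp point, in m); z points along the fingers, y is the line along which they close (so a half turn about z gives the same grasp; the last joint's range is limited). The gripper opens to 88 mm and grips with 3 to 60 N. Pads are 20 mm wide; open, the fingers measure 115 mm over their backs; the gripper's body (75 mm by 178 mm) begins 61 mm behind the grasp point.
Start: joints at [66.681, 23.554, -0.728, 91.456, 0.321, 64.991, -4.71], TCP at [0.208, -0.589, 0.223] pointing down, gripper open.
Joint ranges: [-169.25, 169.25], [-16.82, 113.86], [-84.01, 82.57], [7.8, 145.47], [-59.2, 239.2], [7.22, 106.19], [-163.78, 163.78]. Speed limits (degrees/s): [136.94, 136.94, 172.46, 172.46, 180, 180, 180].

## Interface

Orientations are given as [roll, pitch, yaw] about the fixed x, y, z axes, in that order (R = Rz(yaw) Ry(pitch) Rx(roll)).
In Python, from bench import telemetry, vision, workorder, r gives the robot as it stands. The module is installed in compiled form; this text tells all that it offers.
- The arm moves only by the tool step_arm, never from a script. Its argument "steps" is one flat list of numbers, 7 for each row, row after row: the shift along the tool's x, y, z in cm, then the turn, a rotation vector about the tool's x, y, z in degrees, then the opening, from 0 (shut) to 1 (fully open). A call has 1 to 10 rows; each row is the pose to reach, as a shift and turn from the pose commanded when the call began, along the tool's axes at that moment; what a row does not reach only later rows make up. A row lasts 1/8 s, in which the tool goes at most 62.5 mm and 10.7 degrees, less where a joint would pass 70% of its speed; a pose out of reach is approached as far as the arm can. A call with a gripper value outside its range is refused whole. The fingers move at their own pace and stop on an object; "grip_force" is the grip in N (left out, the last holds). Time passes only in rows, so rows that repeat a pose let the fingers close. It gives the time, the measured TCP pose, the force, the opening and the grip force at its end, in the units of the state.
- telemetry.get_obs(): the state, without advancing time (a new reading comes with each control period).
- vision.snapshot(name): name is "scene" or "top" or "wrist"; returns a dict with "img" (480x640x3 uint8, red, green, blue), "camera_matrix" (3x3 intrinsics, pixels), "rvec" (rotation vector, rad) and "tvec" (3), from world to camera coordinates, as OpenCV has them; the wrist camera has in their place "hand_eye" (4x4, takes a point from camera to tool coordinates, whose origin is the TCP and whose axes are the flange's). Camera axes: x right, y down, z forward; pixel columns grow to the right and rows downward; lengths in m; the calibration is good to about 2 mm. A picture is of the moment at which its call begins: read the wrist's pose just before it. There is no depth.
- workorder.job_done(): hands the job in; it is judged then, once.
The state is a dict: "time": time; "qpos": joint angles; "qd": joint speeds; "joint_efforts": joint torques, N m; "eef_pos": TCP position; "eef_rot": TCP orientation; "force": force on the tool from outside, world axes, zero at the start; "wrist_torque": the same for the moment, N m; "grip_width": finger opening in m; "grasp_force": force on a finger pad.
Only numpy, scipy, OpenCV 4.12 (cv2) and the standard library are available. Lean on these libraries where they do the work, as an engineer would, in place of code of your own. Each camera call takes 0.05 s, during which the arm holds its last target. There are 200 camera calls.

## Working session

There is one attempt and no reset: what is moved stays moved. The work goes in short steps, Python scripts to look and compute and a tool call to move; the robot and the scene stay as the last step left them, time stands still between calls to the robot, and variables do not carry over. Pictures are saved under pics/ and viewed, at most 10 in all, crops included, and the job is handed in when it is done.

Besides the shell and the picture viewer there is one more tool, called after "Request:" as name(argument=value, ...) on one line, values as JSON. step_arm: Moves the arm, as the interface text tells. Its arguments: {"type":"object","properties":{"steps":{"type":"array","items":{"type":"number"}},"grip_force":{"type":"number"}},"required":["steps"]}

```bash
mkdir -p pics
cat > h.py <<'E'
import numpy as np,cv2
from scipy.spatial.transform import Rotation as R
from bench import telemetry,vision,workorder,r
def cam(n):
    s=vision.snapshot(n); return s
def ray(s,u,v):
    K=np.array(s["camera_matrix"]);Rm=cv2.Rodrigues(np.array(s["rvec"],float))[0];t=np.array(s["tvec"]).ravel()
    return -Rm.T@t, Rm.T@np.linalg.inv(K)@np.array([u,v,1.])
def atz(s,u,v,z):
    c,d=ray(s,u,v); return c+d*(z-c[2])/d[2]
def proj(s,P):
    return cv2.projectPoints(np.array(P,float).reshape(-1,1,3),np.array(s["rvec"],float),np.array(s["tvec"],float),np.array(s["camera_matrix"]),None)[0].reshape(-1,2)
def save(s,f,box=None,k=1):
    im=s["img"][:,:,::-1]
    if box: im=im[box[1]:box[3],box[0]:box[2]]
    cv2.imwrite("pics/"+f,cv2.resize(im,None,fx=k,fy=k,interpolation=cv2.INTER_CUBIC) if k!=1 else im)
E
python3 - <<'E'
from h import *
import pickle
o=telemetry.get_obs();print(o)
for n in("top","scene"):
    s=cam(n);pickle.dump(s,open(n+".pkl","wb"));save(s,n+"0.png");print(n,ray(s,320,240))
print(vision.snapshot("wrist")["hand_eye"],r.tcp_to_grasp)
E
```

```text
{'time': 0.0, 'qpos': array([66.6825592 , 23.59929021, -0.72792717, 91.50453244,  0.32088775,
       64.99290741, -4.70975249]), 'qd': array([ 0.04858615,  0.06796337,  0.0211354 , -0.06599548,  0.0558185 ,
       -0.00427417, -0.08139499]), 'joint_efforts': array([ 7.45823381e-04, -5.87953699e+01,  6.41924869e-01, -2.91084480e+01,
       -5.38422517e-02,  1.84300239e-02,  1.50100459e-04]), 'eef_pos': array([ 0.20748023, -0.58899526,  0.2218136 ]), 'eef_rot': array([-1.79905565e+02,  6.94867161e-03,  1.94108800e+01]), 'force': array([-0.46503009,  0.59747813, -0.36835404]), 'wrist_torque': array([-0.02785125, -0.0349161 ,  0.00349691]), 'grasp_force': 0.0, 'grip_width': 0.08792850605570145}
top (array([0.44884641, 0.00625592, 0.89204028]), array([ 0.20282288,  0.01224849, -0.97919002]))
scene (array([0.90013319, 0.5318751 , 0.79076132]), array([-0.33564002, -0.5426935 , -0.77012839]))
[[-2.35838725e-03 -9.52058807e-01 -3.05905976e-01  8.47081988e-02]
 [ 9.99997133e-01 -2.11879789e-03 -1.11524560e-03  2.53771600e-04]
 [ 4.13626464e-04 -3.05907729e-01  9.52061075e-01 -1.62775814e-01]
 [ 0.00000000e+00  0.00000000e+00  0.00000000e+00  1.00000000e+00]] 0.0187
```

View pics/top0.png

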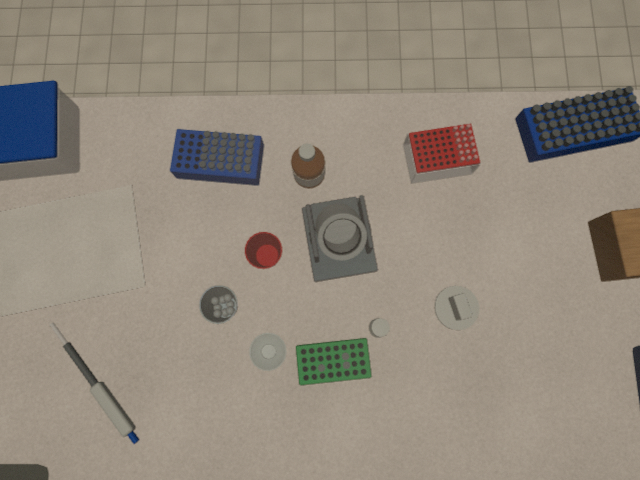

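View pics/scene0.png

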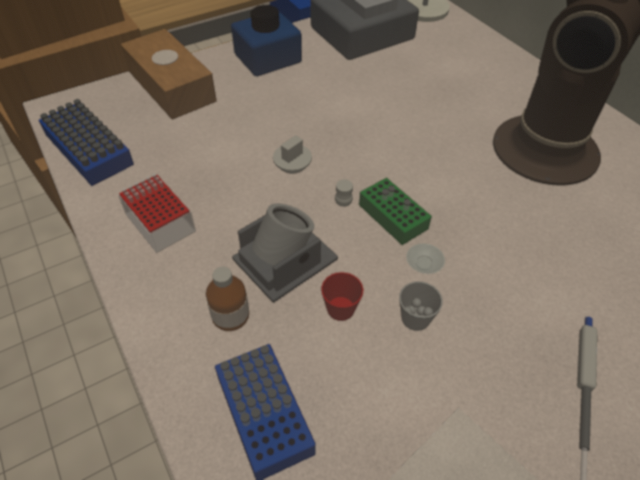

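The top view shows the steel cup with balls at (219,304), its red look-alike, which is empty, at (263,250), the jar mouth at (342,237) and the stopper at (457,308). The dish is at (267,351), the small jar at (380,327) and the bottle at (308,162). Only the grey cup at (219,304) fits the description, because it's steel and holds the balls. I'll confirm it in a crop.

Run:
```python
from h import *
import pickle
s=pickle.load(open("top.pkl","rb"));save(s,"crop1.png",(190,185,490,385),2.66)
for n,u,v,z in[("cup rim",219,304,.06),("mouth",342,237,.103),("stopper fl",457,308,.024),("dish",267,351,.016),("sj",380,325,.045),("bottle",308,152,.12),("rack",334,362,.055),("red",263,250,.06)]:
    print(n,atz(s,u,v,z).round(4))
```

```text
cup rim [0.5059 0.1979 0.06  ]
mouth [ 0.6173 -0.0221  0.103 ]
stopper fl [ 0.4983 -0.235   0.024 ]
dish [0.4223 0.1161 0.016 ]
sj [ 0.4677 -0.0899  0.045 ]
bottle [0.7675 0.0362 0.12  ]
rack [ 0.4042 -0.0065  0.055 ]
red [0.6034 0.1208 0.06  ]
```

View pics/crop1.png

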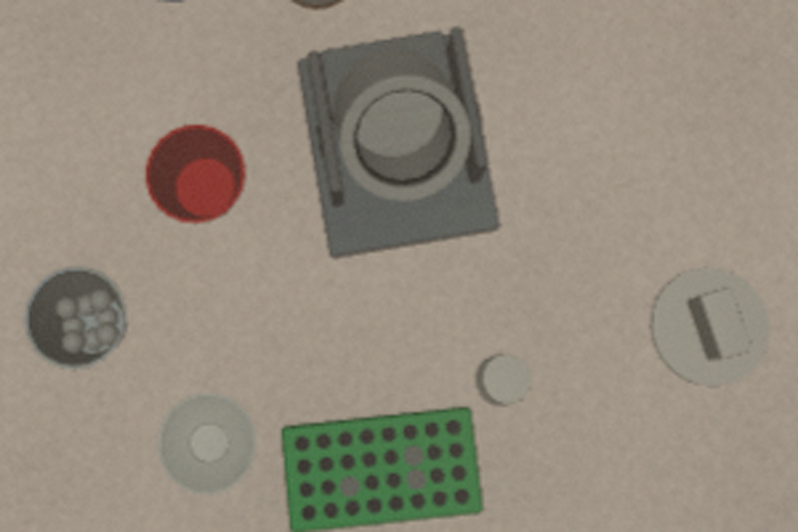

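The crop confirms the steel cup with eight balls at about px (219,304), and the red cup is empty. I'll move to the middle of the workspace now and record the joint angles, so I can see which wrist postures are reachable.

Request:
step_arm(steps=[37,-33,-13,0,0,37,1,37,-33,-13,0,0,37,1,37,-33,-13,0,0,37,1,37,-33,-13,0,0,37,1,37,-33,-13,0,0,37,1,37,-33,-13,0,0,37,1,37,-33,-13,0,0,37,1,37,-33,-13,0,0,37,1,37,-33,-13,0,0,37,1,37,-33,-13,0,0,37,1])

```text
time: 1.4
eef_pos: [0.4472, -0.1549, 0.3525]
eef_rot: [180.0, 0.0, -17.5]
force: [-0.4, -0.6, -0.4]
grip_width: 0.0877
grasp_force: 0.0
```

```bash
cat >> h.py <<'E'
def log():
    o=telemetry.get_obs(); open("log.txt","a").write(repr((list(o["qpos"]),list(o["eef_pos"]),list(o["eef_rot"])))+"\n"); return o
E
python3 - <<'E'
from h import *
np.set_printoptions(precision=3,suppress=True)
o=log();print(o["time"],o["qpos"],o["eef_pos"],o["eef_rot"])
E
```

```text
1.4 [ 26.792   4.096 -14.413  99.356   1.061  76.682 -95.307] [ 0.447 -0.155  0.353] [179.986   0.003 -17.477]
```

Request:
step_arm(steps=[0,0,0,25,25,0,1,0,0,0,25,25,0,1,0,0,0,25,25,0,1,0,0,0,25,25,0,1])

```text
time: 1.9
eef_pos: [0.444, -0.1591, 0.3515]
eef_rot: [-153.2, -24.2, -24.0]
force: [-0.1, 0.3, -0.5]
grip_width: 0.0881
grasp_force: 0.0
```

```bash
cat > kin.py <<'E'
from h import *
import ast
from scipy.optimize import least_squares
# rows: start pose + log
S=np.array([-1,1,-1,1,-1,1,-1.])
def fk(q,p):
    # p: yaw0,h,L1,L2,t,e(elbow offset),e2(wrist offset),tool yaw, signs
    q=np.radians(q)
    rz=lambda a:R.from_rotvec([0,0,a]); ry=lambda a:R.from_rotvec([0,a,0])
    s=p[8:12]
    M=rz(p[0]+s[0]*q[0]);P=np.array([0,0,p[1]])
    M=M*ry(q[1]); M=M*rz(s[1]*q[2]); P=P+M.apply([p[5],0,p[2]])
    M=M*ry(q[3]); P=P+M.apply([-p[5],0,0])
    M=M*rz(s[2]*q[4]); P=P+M.apply([0,0,p[3]])
    M=M*ry(q[5]); P=P+M.apply([p[6],0,0]); M=M*rz(s[3]*q[6]+p[7]); P=P+M.apply([0,0,p[4]])
    return P,M
def data():
    D=[ast.literal_eval(l) for l in open("log.txt")]
    D.append(([66.6825592,23.59929021,-0.72792717,91.50453244,0.32088775,64.99290741,-4.70975249],[0.20748023,-0.58899526,0.2218136],[-179.9056,.00695,19.41088]))
    return D
def fit():
    import itertools
    D=data();best=None
    def res(p,s):
        pp=np.r_[p,s];o=[]
        for q,x,e in D:
            P,M=fk(q,pp);o+=list((P-x)*1000);o+=list((R.from_euler("xyz",e,degrees=True).inv()*M).as_rotvec()*300)
        return np.array(o)
    for s in itertools.product([-1],[1,-1],[1,-1],[1,-1]):
      for ty in (1.57,-1.57,0,3.1):
        f=least_squares(lambda p:np.r_[res(p,s),(p[1:7]-[.35,.4,.4,.25,0,0])*1],[-.06,.35,.4,.4,.25,0,0,ty])
        if best is None or f.cost<best[0]: best=(f.cost,np.r_[f.x,s])
    return best
E
python3 - <<'E'
from kin import *
np.set_printoptions(precision=4,suppress=True)
o=log();print(o["time"],o["qpos"],o["eef_pos"],o["eef_rot"])
print(fit())
E
```

```text
1.9 [ 38.4209  -6.4487  -1.4482 118.55   -38.5782  57.1318 -52.7233] [ 0.444  -0.1591  0.3515] [-153.2273  -24.2455  -23.9657]Traceback (most recent call last):
  File "<stdin>", line 4, in <module>
  File "kin.py", line 23, in fit
    D=data();best=None
  File "kin.py", line 18, in data
    D=[ast.literal_eval(l) for l in open("log.txt")]
       ~~~~~~~~~~~~~~~~^^^
    return _convert(node_or_string)
    return tuple(map(_convert, node.elts))
    return list(map(_convert, node.elts))
    return _convert_signed_num(node)
    return _convert_num(node)
    _raise_malformed_node(node)
    ~~~~~~~~~~~~~~~~~~~~~^^^^^^
    raise ValueError(msg + f': {node!r}')
ValueError: malformed node or string on line 1: <ast.Call object at 0x7fe567cd7b90>
```

```bash
sed -i 's/list(o\["qpos"\]),list(o\["eef_pos"\]),list(o\["eef_rot"\])/o["qpos"].tolist(),o["eef_pos"].tolist(),o["eef_rot"].tolist()/' h.py; sed -i 's/np.float64(\([^)]*\))/\1/g' log.txt
python3 - <<'E'
from kin import *
np.set_printoptions(precision=4,suppress=True)
print(len(data()),fit())
E
```

```text
3 (np.float64(148.6875037377987), array([-0.0808,  0.2346,  0.5519,  0.4347,  0.3372,  0.0058, -0.0034,
        1.495 , -1.    , -1.    , -1.    , -1.    ]))
```

```bash
cat >> kin.py <<'E'
LO=np.array([-169.25,-16.82,-84.01,7.8,-59.2,7.22,-163.78]);HI=np.array([169.25,113.86,82.57,145.47,239.2,106.19,163.78])
def side(psi,a,up=1):
    c,s=np.cos(np.radians(psi)),np.sin(np.radians(psi));ca,sa=np.cos(np.radians(a)),np.sin(np.radians(a))
    z=np.array([ca*c,ca*s,-sa]);x=np.array([sa*c,sa*s,ca])*up
    return R.from_matrix(np.c_[x,np.cross(z,x),z])
def ik(P,M,p,q0=None,n=30,seed=0):
    rng=np.random.default_rng(seed);sol=[]
    for k in range(n):
        g=q0 if (q0 is not None and k==0) else LO+(HI-LO)*rng.random(7)
        def f(q):
            a,b=fk(q,p);return np.r_[(a-P)*1000,(b.inv()*M).as_rotvec()*300]
        w=lambda q:np.r_[f(q),((q-(g if q0 is None else q0))*.003)]
        s=least_squares(w,np.clip(g,LO+1,HI-1),bounds=(LO+1,HI-1),max_nfev=60)
        if np.abs(f(s.x)).max()<3: sol.append(s.x)
        if q0 is not None and sol: break
    return sol
E
python3 - <<'E'
from kin import *
np.set_printoptions(precision=0,suppress=True)
c,p=fit()
G=np.array([.506,.198,.032])
for psi in(60,20,0,-30,-60,-90):
  for a in(15,30,40):
    for up in(1,-1):
      M=side(psi,a,up);S=ik(G+M.apply([0,0,.0187]),M,p,n=8)
      print(psi,a,up,len(S),*S[:2])
E
```

```text
60 15 1 0
60 15 -1 0
60 30 1 2 [  54.   88.  -79.  139.  136.   29. -141.] [ 24.  48. -28. 139. 238.  43. 101.]
60 30 -1 1 [ 24.  48. -28. 139. 238.  43. -79.]
60 40 1 2 [  49.   81.  -83.  137.  120.   35. -136.] [ 38.  53. -56. 137. 197.  16. 138.]
60 40 -1 1 [ 18.  40. -27. 137. 238.  33. -89.]
20 15 1 0
20 15 -1 0
20 30 1 0
20 30 -1 0
20 40 1 0
20 40 -1 0
0 15 1 0
0 15 -1 0
0 30 1 0
0 30 -1 0
0 40 1 1 [-72.  44.  39. 144. 168.  40.  52.]
0 40 -1 3 [ -48.   37.    8.  144.  147.   48. -100.] [-94.  79.  82. 144. 220.  54. 163.]
-30 15 1 1 [-79.  57.  23. 130.  92.  56.  80.]
-30 15 -1 3 [-37.  59. -29. 130. 100. 100. -95.] [-64.  54.   5. 130.  95.  72. -99.]
-30 30 1 1 [-73.  46.  22. 131.  94.  44.  89.]
-30 30 -1 3 [-18.  59. -51. 131. 102. 100. -82.] [-52.  44.  -4. 131.  96.  62. -89.]
-30 40 1 1 [-70.  41.  24. 131.  91.  33.  99.]
-30 40 -1 3 [ -8.  59. -62. 131. 101.  97. -74.] [-49.  38.  -3. 131.  94.  50. -80.]
-60 15 1 1 [-70.  58.  17. 109.  56.  70. 106.]
-60 15 -1 4 [-47.  57. -14. 108.  70.  91. -84.] [-68.  57.  14. 109.  58.  72. -75.]
-60 30 1 1 [-66.  49.  17. 112.  53.  59. 113.]
-60 30 -1 4 [-37.  51. -24. 112.  71.  84. -81.] [-61.  48.   9. 112.  57.  63. -70.]
-60 40 1 7 [ -97.   77.   78.  114.  -35.   43. -163.] [ -97.   77.   78.  114.  -35.   43. -163.]
-60 40 -1 4 [-34.  46. -25. 113.  68.  74. -76.] [-57.  43.   7. 114.  55.  56. -65.]
-90 15 1 1 [-65.  65.  26.  88.  29.  86. 121.]
-90 15 -1 4 [-45.  62.  -7.  88.  47. 100. -77.] [-66.  65.  26.  88.  28.  86. -58.]
-90 30 1 1 [-59.  55.  19.  93.  29.  78. 119.]
-90 30 -1 4 [-33.  56. -24.  93.  51.  96. -82.] [-61.  56.  20.  93.  28.  77. -59.]
-90 40 1 1 [-54.  49.  13.  97.  29.  71. 119.]
-90 40 -1 4 [-34.  50. -18.  97.  46.  83. -77.] [-57.  50.  17.  97.  26.  70. -59.]
```

```bash
cat > pour.py <<'E'
from kin import *
MO=np.array([.617,-.022,.103]); LEAN=189.8
JZ=np.array([.5*np.cos(np.radians(LEAN)),.5*np.sin(np.radians(LEAN)),.866])
def pose(psi0,a,delta,tau,lip,up=-1,g=.034):
    """TCP pose when cup is tipped tau deg towards azimuth delta with lowest lip (outer rim) at lip"""
    d=np.array([np.cos(np.radians(delta)),np.sin(np.radians(delta)),0])
    T=R.from_rotvec(np.cross([0,0,1],d)*np.radians(tau)); M0=side(psi0,a,up)
    cup=lip-T.apply(d*.033+np.array([0,0,.06]))
    return cup+T.apply(np.array([0,0,g])+M0.apply([0,0,.0187])), T*M0, cup
def clear(P,M):
    pts=[]
    for x in np.linspace(-.0375,.0375,4):
        for y in np.linspace(-.089,.089,9):
            for z in np.linspace(-.26,-.08,8): pts.append((x,y,z))
    for x in(-.01,0,.01):
        for y in(-.045,-.038,-.031,.031,.038,.045):
            for z in np.linspace(-.08,0,9): pts.append((x,y,z))
    w=P+M.apply(pts); r=w-MO; h=r@JZ; rad=np.linalg.norm(r-np.outer(h,JZ),axis=1)
    dj=np.maximum(h,rad-.044)   # distance outside jar
    return min(dj.min(), (w[:,2]-.085).min() if True else 9)
E
cat > s.py <<'E'
from pour import *
np.set_printoptions(precision=0,suppress=True)
c,p=fit()
for a in(35,):
 for psi in(-40,-60,-80,-100):
  for de in(-30,-10,10,30,50):
   d=np.array([np.cos(np.radians(de)),np.sin(np.radians(de)),0]); lip=MO-d*.012+[0,0,.012]
   out=[];q=None;ok=True;cl=9
   for tau in(110,85,50,120):
     P,M,cup=pose(psi,a,de,tau,lip if tau>80 else lip+[0,0,.03]); cl=min(cl,clear(P,M)) if tau!=50 else cl
     S=ik(P,M,p,q0=q,n=12 if q is None else 2)
     if not S: ok=False;break
     if q is None: S.sort(key=lambda v:np.max(np.abs((v-(LO+HI)/2)/(HI-LO))));
     q=S[0];out.append(q)
     if tau==50:q=out[0]
   print(a,psi,de,ok,round(cl,3),*out[:1],*out[2:])
E
python3 s.py
```

```text
35 -40 -30 False 0.024
35 -40 -10 False 0.023
35 -40 10 True -0.004 [-45.  70.  55.  72.   8. 101.  98.] [-65.  51.  70. 107.  -9.  51.  70.] [-48.  82.  73.  68.   0. 105. 117.]
35 -40 30 True -0.033 [-56.  67.  48.  91.  33.  79.  75.] [-65.  47.  58. 113.  24.  41.  38.] [-55.  70.  47.  89.  36.  83.  81.]
35 -40 50 True -0.09 [-57.  66.  36. 109.  67.  74.  33.] [-57.  44.  40. 119.  66.  47.  -5.] [-57.  69.  36. 109.  69.  77.  38.]
35 -60 -30 False 0.018
35 -60 -10 False 0.001
35 -60 10 True -0.033 [-50.  75.  57.  76.  17.  97.  86.] [-64.  59.  67. 100.   1.  61.  47.] [-49.  78.  55.  74.  21. 100.  93.]
35 -60 30 True -0.09 [-58.  74.  47.  94.  43.  81.  55.] [-63.  57.  55. 106.  28.  55.  20.] [-58.  76.  46.  94.  47.  82.  61.]
35 -60 50 True -0.138 [-60.  79.  43. 108.  68.  78.  15.] [-60.  57.  44. 111.  54.  58. -12.] [-60.  82.  43. 110.  72.  79.  19.]
35 -80 -30 False 0.001
35 -80 -10 False -0.022
35 -80 10 True -0.09 [-54.  84.  60.  79.  24.  94.  75.] [-62.  72.  72.  92.  -0.  75.  38.] [-54.  85.  59.  79.  28.  95.  82.]
35 -80 30 True -0.138 [-61.  86.  54.  95.  45.  81.  42.] [-62.  70.  61.  97.  21.  69.  14.] [-61.  88.  53.  97.  50.  81.  47.]
35 -80 50 True -0.17 [-57.  89.  45. 104.  68.  88.   0.] [-56.  65.  43. 100.  46.  74. -19.] [-57.  92.  46. 106.  73.  89.   3.]
35 -100 -30 False -0.022
35 -100 -10 False -0.072
35 -100 10 True -0.138 [-56.  93.  63.  81.  30.  94.  64.] [-57.  82.  75.  82.   1.  90.  28.] [-57.  94.  62.  83.  35.  92.  69.]
35 -100 30 True -0.17 [-58.  94.  54.  93.  51.  89.  26.] [-56.  77.  60.  86.  21.  86.   3.] [-59.  96.  54.  97.  57.  88.  29.]
35 -100 50 True -0.187 [-53. 100.  52.  96.  63.  97. -10.] [-52.  75.  48.  89.  36.  87. -22.] [-54. 103.  53. 100.  69.  97.  -9.]
```

```bash
cat > s.py <<'E'
from pour import *
np.set_printoptions(precision=0,suppress=True)
c,p=fit()
for a in(25,30,35):
 for psi in(-15,-30,-45,-60):
  for de in(-15,0,15,30):
   d=np.array([np.cos(np.radians(de)),np.sin(np.radians(de)),0]); lip=MO-d*.010+[0,0,.02]
   cl=min(clear(*pose(psi,a,de,t,lip)[:2]) for t in(85,110))
   if cl<.004: continue
   out=[];q=None;ok=True
   for tau in(110,85,50,0):
     P,M,cup=pose(psi,a,de,tau,lip if tau>80 else lip+[0,0,.04])
     S=ik(P,M,p,q0=q,n=14 if q is None else 2)
     if not S: ok=False;break
     q=S[0];out.append(q)
   print(a,psi,de,ok,round(cl,3),*out)
E
python3 s.py
```

```text
25 -15 -15 False 0.032
25 -15 0 False 0.03
25 -15 15 False 0.027 [-41.  57.  47.  76.   4.  93. 105.] [-48.  45.  52.  94.  -1.  68.  96.] [-62.  30.  63. 118.  -6.  29.  87.]
25 -15 30 False 0.022 [-15.  46. -16.  90.  54.  98.  67.] [ -9.  36. -21. 104.  56.  78.  49.] [ -3.  20. -20. 123.  71.  47.  19.]
25 -30 -15 False 0.024
25 -30 0 True 0.023 [-37.  61.  52.  69.  -5. 105. 101.] [-47.  51.  58.  88. -11.  79.  92.] [-66.  40.  71. 113. -16.  40.  81.] [-18.  31.  -8. 142. 125.  64. -85.]
25 -30 15 True 0.021 [-19.  50.  -3.  80.  41. 102.  69.] [-15.  38.  -9.  95.  44.  83.  48.] [ -4.  24. -23. 116.  62.  60.  13.] [  4.  35. -34. 142. 124.  76. -76.]
25 -45 -15 False 0.018
25 -45 0 True 0.019 [-29.  56.  22.  71.  21. 105.  77.] [-35.  45.  26.  87.  19.  83.  59.] [-49.  31.  35. 109.  29.  52.  29.] [-55.  37.  31. 134. 103.  44. -84.]
25 -60 -15 False 0.015
30 -15 -15 False 0.033
30 -15 0 False 0.031
30 -15 15 False 0.028 [-40.  60.  49.  73.   4.  99. 107.] [-47.  48.  53.  90.  -3.  74.  98.] [-60.  32.  63. 114.  -9.  37.  90.]
30 -15 30 False 0.02 [-18.  49.  -9.  87
[... 331 characters left out ...]
45 0 False 0.019
30 -60 -15 False 0.016
35 -15 -15 False 0.034
35 -15 0 False 0.031
35 -15 15 True 0.027 [-40.  64.  52.  70.   2. 103. 110.] [-47.  53.  57.  87.  -6.  80. 101.] [-59.  36.  66. 111. -14.  44.  95.] [ 27.  30. -48. 144. 137.  55. -62.]
35 -15 30 True 0.015 [-27.  51.   6.  84.  43.  99.  76.] [-24.  39.   3.  96.  42.  79.  61.] [-20.  22.   2. 115.  49.  48.  38.] [ 20.  27. -36. 143. 143.  50. -68.]
35 -30 -15 False 0.026
35 -30 0 False 0.025
35 -30 15 True 0.015 [-30.  57.  19.  73.  29. 105.  81.] [-32.  45.  21.  88.  25.  84.  65.] [-39.  27.  26. 109.  31.  52.  41.] [-22.  24.   2. 139. 124.  43. -78.]
35 -45 -15 False 0.02
35 -45 0 False 0.015
35 -60 -15 False 0.015
```

```bash
cat >> h.py <<'E'
def delta(P,M,o=None):
    o=o or telemetry.get_obs(); M0=R.from_euler("xyz",o["eef_rot"],degrees=True)
    d=M0.inv().apply(np.array(P)-o["eef_pos"])*100; v=np.degrees((M0.inv()*M).as_rotvec())
    return np.r_[d,v].round(1).tolist()
E
python3 - <<'E'
from kin import *
M=side(-60,30,-1);G=np.array([.506,.198,.034])
print(delta(G+M.apply([0,0,.0187-.12])+[0,0,.16],M))
E
```

```text
[-18.9, -34.5, 21.0, -55.3, -67.5, -136.6]
```

Run:
```python
from kin import *
M=R.from_euler("xyz",[180,0,120],degrees=True)
print(delta([.45,.28,.28],M), delta([.45,.1,.33],R.from_euler("xyz",[180,0,50],degrees=True)))
```

```text
[-18.7, -36.3, 17.7, 18.5, -41.5, -132.6] [-10.0, -22.3, 8.9, -7.1, -36.9, -65.8]
```

Request:
step_arm(steps=[-10,-22.3,8.9,-7.1,-36.9,-65.8,1,-10,-22.3,8.9,-7.1,-36.9,-65.8,1,-10,-22.3,8.9,-7.1,-36.9,-65.8,1,-10,-22.3,8.9,-7.1,-36.9,-65.8,1,-10,-22.3,8.9,-7.1,-36.9,-65.8,1,-10,-22.3,8.9,-7.1,-36.9,-65.8,1,-10,-22.3,8.9,-7.1,-36.9,-65.8,1,-10,-22.3,8.9,-7.1,-36.9,-65.8,1])

```text
time: 2.9
eef_pos: [0.451, 0.103, 0.3293]
eef_rot: [-179.8, 0.1, 50.5]
force: [-0.2, -0.2, 1.1]
grip_width: 0.088
grasp_force: 0.0
```

Run:
```python
from kin import *
np.set_printoptions(precision=1,suppress=True)
o=log();print(o["qpos"],o["eef_pos"]*1000,o["eef_rot"])
M=R.from_euler("xyz",[180,0,120],degrees=True)
print(delta([.45,.28,.28],M))
M=side(-60,30,-1);G=np.array([.506,.198,.034])
print(delta(G+M.apply([0,0,.0187-.12])+[0,0,.16],M))
```

```text
[ 13.7   5.4 -34.7 101.7   3.1  74.1 -61.3] [451.  103.  329.3] [-179.8    0.1   50.5]
[13.6, -11.3, 4.9, -0.2, 0.0, -69.5]
[13.9, -10.0, 8.5, -36.4, -52.2, -62.6]
```

Request:
step_arm(steps=[13.9,-10,8.5,-36.4,-52.2,-62.6,1,13.9,-10,8.5,-36.4,-52.2,-62.6,1,13.9,-10,8.5,-36.4,-52.2,-62.6,1,13.9,-10,8.5,-36.4,-52.2,-62.6,1,13.9,-10,8.5,-36.4,-52.2,-62.6,1,13.9,-10,8.5,-36.4,-52.2,-62.6,1,13.9,-10,8.5,-36.4,-52.2,-62.6,1,13.9,-10,8.5,-36.4,-52.2,-62.6,1,13.9,-10,8.5,-36.4,-52.2,-62.6,1,13.9,-10,8.5,-36.4,-52.2,-62.6,1])

```text
time: 4.15
eef_pos: [0.4617, 0.2736, 0.2453]
eef_rot: [179.7, 60.1, 119.6]
force: [-0.2, -0.2, -0.0]
grip_width: 0.0882
grasp_force: 0.0
```

Run:
```python
from kin import *
np.set_printoptions(precision=1,suppress=True)
o=log();print(o["qpos"],o["eef_pos"]*1000,o["eef_rot"])
print(fit()[0])
M=side(-60,30,-1);G=np.array([.506,.198,.034])
print(delta(G+M.apply([0,0,.0187-.12])+[0,0,.16],M),delta(G+M.apply([0,0,.0187-.10]),M),delta(G+M.apply([0,0,.0187]),M))
```

```text
[-41.7  37.3 -33.4  98.2  55.6 104.9 -62.6] [461.7 273.6 245.3] [179.7  60.1 119.6]
473.40459873189786
[0.1, 0.1, 0.0, -0.1, 0.1, -0.2] [13.9, 0.0, 10.0, -0.1, 0.1, -0.2] [13.9, 0.0, 20.0, -0.1, 0.1, -0.2]
```

Request:
step_arm(steps=[8,0,3,0,0,0,1,13.9,0,10,0,0,0,1,13.9,0,10,0,0,0,1,13.9,0,10,0,0,0,1,13.9,0,13,0,0,0,1,13.9,0,16,0,0,0,1,13.9,0,18.5,0,0,0,1,13.9,0,20,0,0,0,1,13.9,0,20,0,0,0,1])

```text
time: 5.28
eef_pos: [0.5141, 0.1836, 0.025]
eef_rot: [179.9, 60.1, 119.8]
force: [-0.1, 0.8, -0.2]
grip_width: 0.0879
grasp_force: 0.0
```

Run:
```python
from kin import *
np.set_printoptions(precision=1,suppress=True)
o=log();print(o["qpos"],o["eef_pos"]*1000,o["eef_rot"],o["force"])
s=cam("scene");save(s,"a1.png",(300,180,540,360),3.3)
M=side(-60,30,-1);G=np.array([.506,.198,.034])
print(delta(G+M.apply([0,0,.0187]),M))
```

```text
[-36.8  53.6 -26.6 106.9  67.2  88.2 -77.3] [514.1 183.6  25. ] [179.9  60.1 119.8] [-0.1  0.8 -0.2]
[-0.0, -0.0, 0.1, 0.0, 0.1, -0.1]
```

View pics/a1.png

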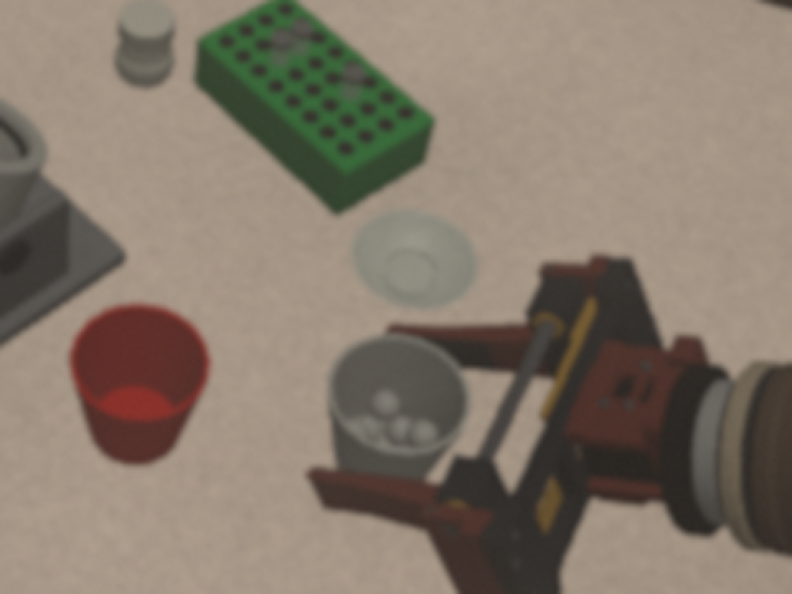

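The cup is between the open fingers at about (400,410) in the crop, and the dish and red cup are clear. I'll close the gripper and lift.

Request:
step_arm(steps=[0,0,0,0,0,0,0.5,0,0,0,0,0,0,0.5,0,0,0,0,0,0,0.5,0,0,0,0,0,0,0.3,0,0,0,0,0,0,0.3,0,0,0,0,0,0,0.3,-2,0,-1.2,0,0,0,0.3,-4,0,-2.3,0,0,0,0.3,-4,0,-2.3,0,0,0,0.3], grip_force=35)

```text
time: 6.45
eef_pos: [0.5139, 0.1847, 0.0716]
eef_rot: [179.7, 60.0, 119.7]
force: [-0.1, 0.3, -1.7]
grip_width: 0.0629
grasp_force: 34.4
```

Run:
```python
from kin import *
o=log();print(o["grip_width"],o["grasp_force"],o["force"])
s=cam("scene");save(s,"a2.png",(300,160,540,340),3.3)
```

```text
0.06286160949625491 34.41956533020402 [-0.12131124  0.32798793 -1.74231773]
```

View pics/a2.png

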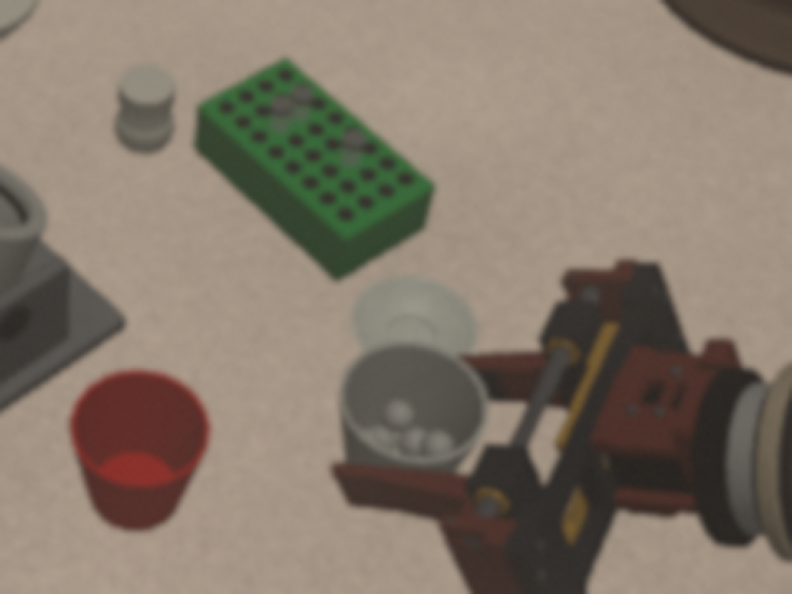

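The cup is lifted upright with the balls still inside. Before pouring I'll refine the mouth, the lean direction and the stopper pose by an edge fit.

```bash
cat > edge.py <<'E'
from h import *
import pickle
from scipy.optimize import minimize
from scipy.ndimage import map_coordinates
T=pickle.load(open("top.pkl","rb"));C=pickle.load(open("scene.pkl","rb"))
def grad(s):
    g=cv2.GaussianBlur(cv2.cvtColor(s["img"],cv2.COLOR_RGB2GRAY).astype(np.float32),(0,0),1.2)
    return cv2.magnitude(cv2.Sobel(g,cv2.CV_32F,1,0),cv2.Sobel(g,cv2.CV_32F,0,1))
V=[(T,grad(T)),(C,grad(C))]
th=np.linspace(0,2*np.pi,180)
def circ(c,n,r):
    n=n/np.linalg.norm(n);a=np.cross(n,[0,1,0.01]);a/=np.linalg.norm(a);b=np.cross(n,a)
    return c+r*(np.outer(np.cos(th),a)+np.outer(np.sin(th),b))
def score(circs,views=V):
    return sum(map_coordinates(g,proj(s,p)[:,::-1].T,order=1,mode="nearest").mean() for s,g in views for p in circs)
def jz(l): l=np.radians(l);return np.array([.5*np.cos(l),.5*np.sin(l),.866])
E
python3 - <<'E'
from edge import *
def mouth(p,V=V):
    c=np.array([p[0],p[1],.103]);n=jz(p[2]*1000);return -score([circ(c,n,.043),circ(c,n,.034)],V)
for nm,vv in(("both",V),("top",V[:1]),("scene",V[1:])):
    B=min((minimize(mouth,[.617+dx,-.022+dy,l],(vv,),method="Nelder-Mead",options=dict(initial_simplex=np.array([.617+dx,-.022+dy,l])+np.array([[0,0,0],[.004,0,0],[0,.004,0],[0,0,.008]]))) for dx in(-.005,0,.005) for dy in(-.004,.002) for l in(.18,.19,.2)),key=lambda m:m.fun);print("mouth",nm,B.x,B.fun)
for nm,r,z,x0 in(("cup",.035,.06,(.506,.198)),("stopper",.041,.024,(.498,-.235)),("dish",.035,.016,(.422,.116))):
  for v in(V,V[:1],V[1:]):
    f=lambda p:-score([circ(np.array([p[0],p[1],z]),np.array([0,0,1.]),r)],v)
    B=min((minimize(f,[x0[0]+dx,x0[1]+dy],method="Nelder-Mead",options=dict(initial_simplex=np.array([x0[0]+dx,x0[1]+dy])+np.array([[0,0],[.004,0],[0,.004]]))) for dx in(-.005,0,.005) for dy in(-.004,.002)),key=lambda m:m.fun);print(nm,B.x,B.fun)
# stand base edges: yaw via top
for n,a,b in(("left",(298,62),(331,257)),("front",(331,257),(498,228))):
    A,Bb=[atz(T,190+u/2.66,185+v/2.66,.01) for u,v in(a,b)];d=Bb-A;print(n,np.degrees(np.arctan2(d[1],d[0])),np.linalg.norm(d))
E
```

```text
mouth both [ 0.61810113 -0.02152889  0.19145861] -275.8183898925781
mouth top [ 0.61826154 -0.02162925  0.18925953] -156.44598388671875
mouth scene [ 0.61783926 -0.02058097  0.19181687] -121.40040588378906
cup [0.50719006 0.20037065] -167.84173583984375
cup [0.50671687 0.19828074] -97.14215850830078
cup [0.507513   0.20253237] -83.61978912353516
stopper [ 0.49934131 -0.23198501] -60.16035461425781
stopper [ 0.49954961 -0.23191366] -21.416921615600586
stopper [ 0.50415649 -0.22409501] -56.375118255615234
dish [0.42202549 0.11562734] -51.121524810791016
dish [0.4228199  0.11505374] -26.859010696411133
dish [0.42115553 0.11615199] -25.02975845336914
left -170.62544753434568 0.14684916861822891
front -80.51350457618896 0.12169830127230996
```

```bash
sed -i 's/MO=.*/MO=np.array([.618,-.0213,.103]); LEAN=190/' pour.py
cat > pp.py <<'E'
from pour import *
import sys
def tgt(tau,dz,psi=-30,a=30,de=15,back=.010,h=.02):
    d=np.array([np.cos(np.radians(de)),np.sin(np.radians(de)),0]); lip=MO-d*back+[0,0,h+dz]
    return pose(psi,a,de,tau,lip)
E
python3 - <<'E'
from pp import *
np.set_printoptions(precision=3,suppress=True)
p=fit()[1]
for t in(30,50,70,85,100,110):
    P,M,c=tgt(t,0.05 if t<80 else 0);print(t,P,c,clear(P,M),delta(P,M))
E
```

```text
30 [ 0.576 -0.044  0.153] [ 0.552 -0.039  0.138] 0.03877458341211761 [-18.6, -6.0, 15.8, -12.2, 15.2, -37.5]
50 [ 0.572 -0.046  0.167] [ 0.543 -0.041  0.16 ] 0.048081630631443065 [-19.7, -6.4, 15.0, -2.4, 25.3, -52.0]
70 [ 0.572 -0.045  0.181] [ 0.543 -0.041  0.183] 0.05733402007088906 [-21.0, -6.4, 14.3, 8.0, 35.4, -66.2]
85 [ 0.575 -0.045  0.141] [ 0.548 -0.04   0.151] 0.02175307677843725 [-17.6, -6.1, 16.3, 16.2, 42.9, -76.6]
100 [ 0.581 -0.043  0.15 ] [ 0.557 -0.038  0.166] 0.025986692137880046 [-18.4, -5.5, 16.0, 24.7, 50.5, -86.7]
110 [ 0.586 -0.042  0.155] [ 0.565 -0.036  0.175] 0.019990727920821752 [-18.9, -5.0, 15.9, 30.7, 55.5, -93.3]
```

Request:
step_arm(steps=[-3.5,0,-2,0,0,0,0.3,-7,0,-4,0,0,0,0.3,-10.4,0,-6,0,0,0,0.3,-12.8,-1,-3,-2,2.5,-6,0.3,-15.2,-2,0.1,-4,5,-12.5,0.3,-17.6,-3,3.2,-6,7.6,-19,0.3,-20,-4,6.2,-8,10,-25,0.3,-22.4,-5,9.3,-10,12.6,-31,0.3,-24,-5.7,11.5,-11.5,14.5,-35.5,0.3,-24.7,-6,12.3,-12.2,15.2,-37.5,0.3])

```text
time: 7.75
eef_pos: [0.5759, -0.0478, 0.2228]
eef_rot: [-154.3, 34.8, 169.4]
force: [-0.1, -0.6, -1.9]
grip_width: 0.0631
grasp_force: 34.3
```

Run:
```python
from pp import *
np.set_printoptions(precision=2,suppress=True)
o=log();print(o["time"],o["qpos"],o["eef_pos"],o["grip_width"],o["grasp_force"])
for t,z in((30,.07),(50,.05),(65,.02),(75,0.01),(82,0),(90,0),(100,0),(110,0)):
    P,M,c=tgt(t,z);print(t,delta(P,M,o))
s=cam("scene");save(s,"a3.png",(170,120,410,300),3.3)
```

```text
7.75 [  3.38  15.8  -32.19 119.73  63.88  57.84   2.1 ] [ 0.58 -0.05  0.22] 0.06306054774896233 34.346525106884656
30 [2.9, 2.1, 3.5, -0.2, -0.2, 0.0]
50 [3.6, 2.0, 3.9, 6.9, 14.0, -12.3]
65 [4.7, 2.7, 5.3, 12.2, 24.5, -21.4]
75 [4.7, 2.9, 5.5, 15.8, 31.6, -27.6]
82 [4.9, 3.2, 6.0, 18.2, 36.6, -31.9]
90 [4.4, 3.1, 5.7, 21.1, 42.2, -36.8]
100 [3.8, 3.2, 5.3, 24.6, 49.3, -42.9]
110 [3.1, 3.3, 5.1, 28.2, 56.3, -49.0]
```

View pics/a3.png

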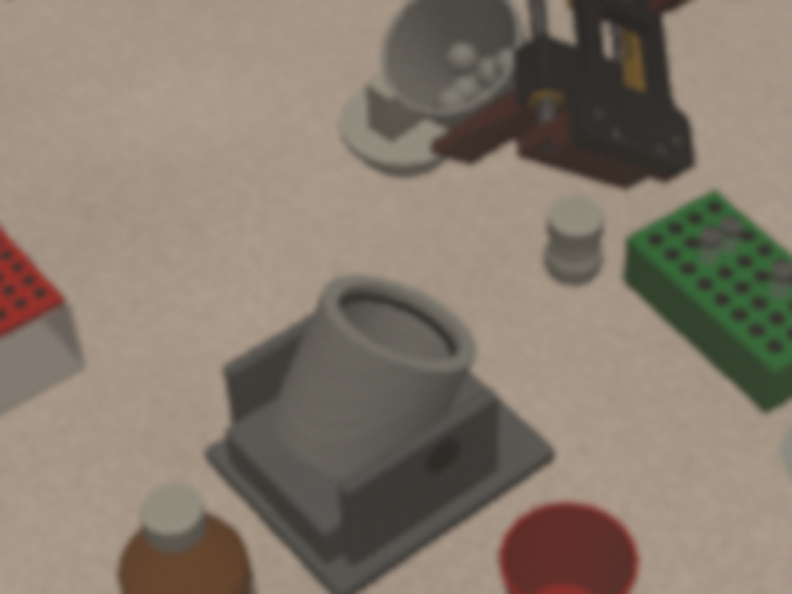

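Request:
step_arm(steps=[3.6,2,3.9,3.5,7,-6,0.3,3.6,2,3.9,6.9,14,-12.3,0.3,4.2,2.4,4.6,9.5,19,-17,0.3,4.7,2.7,5.3,12.2,24.5,-21.4,0.3,4.7,2.8,5.4,14,28,-24.5,0.3,4.7,2.9,5.5,15.8,31.6,-27.6,0.3,4.8,3,5.8,17,34,-29.8,0.3,4.9,3.2,6,18.2,36.6,-31.9,0.3])

```text
time: 8.8
eef_pos: [0.5754, -0.0408, 0.1382]
eef_rot: [-134.0, -13.4, 173.9]
force: [-0.5, -1.0, -2.3]
grip_width: 0.0627
grasp_force: 34.1
```

Run:
```python
from pp import *
np.set_printoptions(precision=2,suppress=True)
o=log();print(o["time"],o["qpos"],o["eef_pos"],o["grip_width"],o["grasp_force"],o["force"])
for t,z in((82,0),(88,0),(94,0),(100,0),(106,0),(110,0)):
    P,M,c=tgt(t,z);print(t,delta(P,M,o),clear(P,M))
s=cam("scene");save(s,"a4.png",(170,120,410,300),3.3)
```

```text
8.8 [ -3.19  45.08 -28.92  88.8   47.72  95.51  42.41] [ 0.58 -0.04  0.14] 0.06268521603345076 34.14566017762127 [-0.46 -0.99 -2.26]
82 [0.1, -0.4, 0.2, -0.1, 0.1, 0.2] 0.020185128484204222
88 [-0.0, -0.6, -0.1, 2.0, 4.3, -3.5] 0.02327024836275704
94 [-0.1, -0.8, -0.5, 4.2, 8.6, -7.2] 0.02608871139267148
100 [-0.3, -1.1, -0.8, 6.3, 12.8, -10.8] 0.025986692137880046
106 [-0.5, -1.2, -1.1, 8.4, 17.0, -14.5] 0.02233333671552995
110 [-0.7, -1.4, -1.4, 9.8, 19.9, -17.0] 0.019990727920821752
```

View pics/a4.png

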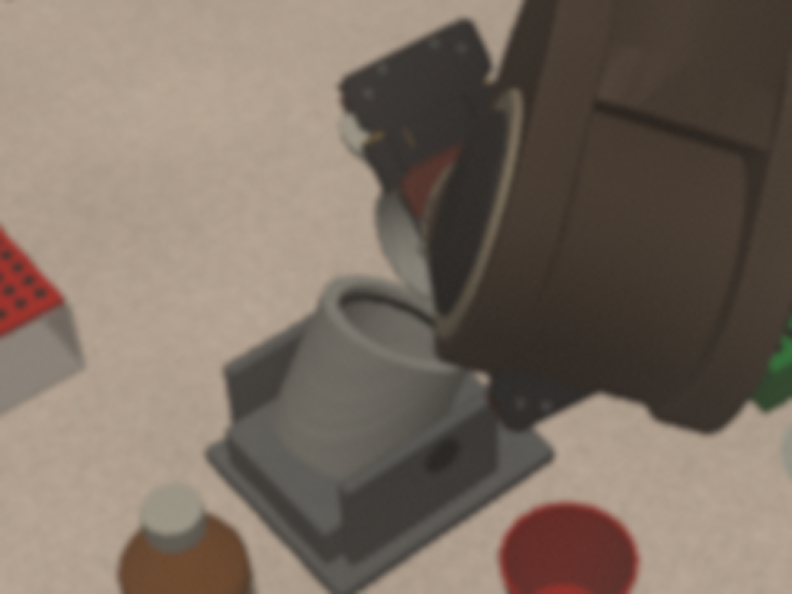

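Request:
step_arm(steps=[0,-0.6,-0.1,2,4.3,-3.5,0.3,0,-0.6,-0.1,2,4.3,-3.5,0.3,-0.1,-0.8,-0.5,4.2,8.6,-7.2,0.3,-0.1,-0.8,-0.5,4.2,8.6,-7.2,0.3,-0.3,-1.1,-0.8,6.3,12.8,-10.8,0.3,-0.3,-1.1,-0.8,6.3,12.8,-10.8,0.3,-0.3,-1.1,-0.8,6.3,12.8,-10.8,0.3,-0.3,-1.1,-0.8,6.3,12.8,-10.8,0.3])

```text
time: 9.85
eef_pos: [0.5815, -0.0437, 0.1527]
eef_rot: [-126.7, -29.6, 171.0]
force: [-1.0, -0.9, -0.7]
grip_width: 0.0633
grasp_force: 34.2
```

Run:
```python
from pp import *
np.set_printoptions(precision=2,suppress=True)
o=log();print(o["time"],o["qpos"],o["eef_pos"],o["grip_width"],o["grasp_force"],o["force"])
for t,z in((100,0),(106,0),(110,0),(114,0)):
    P,M,c=tgt(t,z);print(t,delta(P,M,o),clear(P,M))
s=cam("top");save(s,"a5t.png",(280,180,400,290),3)
w=cam("wrist");a=w["img"][:,:,::-1];b=cv2.imread("pics/a5t.png")
cv2.imwrite("pics/a5.png",np.hstack([cv2.resize(a,(440,330)),b[:330]]))
```

```text
9.85 [-12.06  51.37 -14.93  77.76  41.24 105.78  59.97] [ 0.58 -0.04  0.15] 0.06328861109113107 34.16048242426882 [-1.01 -0.86 -0.66]
100 [-0.1, 0.2, 0.1, 0.1, 0.3, -0.2] 0.025986692137880046
106 [-0.2, -0.0, -0.3, 2.3, 4.5, -3.9] 0.02233333671552995
110 [-0.3, -0.2, -0.5, 3.7, 7.3, -6.3] 0.019990727920821752
114 [-0.4, -0.3, -0.7, 5.1, 10.2, -8.8] 0.017735858489397585
```

View pics/a5.png

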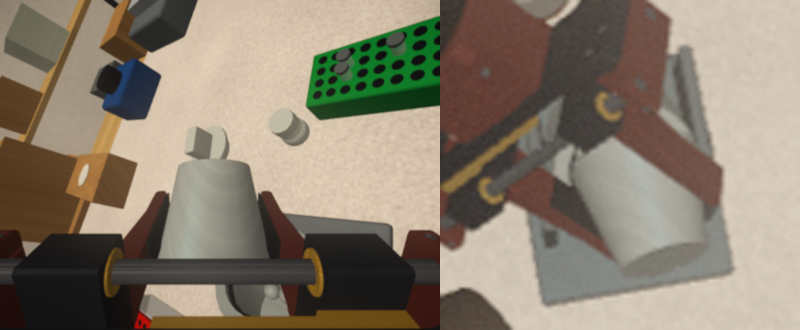

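Force z fell from −2.3 to −0.7 N, so most or all of the balls have left the cup, and one is visible inside the jar mouth at (272,290). I'll tip a little further to empty it completely.

Request:
step_arm(steps=[-0.3,-0.2,-0.5,3.7,7.3,-6.3,0.3,-0.3,-0.2,-0.5,3.7,7.3,-6.3,0.3,-0.4,-0.3,-0.7,5.1,10.2,-8.8,0.3,-0.4,-0.3,-0.7,5.1,10.2,-8.8,0.3,-0.4,-0.3,-0.7,5.1,10.2,-8.8,0.3,-0.4,-0.3,-0.7,5.1,10.2,-8.8,0.3])

```text
time: 10.7
eef_pos: [0.5888, -0.0416, 0.1564]
eef_rot: [-118.8, -42.6, 166.3]
force: [-0.4, 0.6, -0.8]
grip_width: 0.063
grasp_force: 34.1
```

Run:
```python
from pp import *
np.set_printoptions(precision=2,suppress=True)
o=log();print(o["time"],o["qpos"],o["eef_pos"],o["force"])
for t,z in((114,0),(100,.04),(60,.09),(30,.1)):
    P,M,c=tgt(t,z);print(t,delta(P,M,o),clear(P,M))
M=side(-60,30,-1);G=np.array([.506,.198,.034])
print(delta(G+M.apply([0,0,.0187])+[0,0,.15],M,o))
```

```text
10.7 [-30.53  59.94  19.75  70.7   25.58 106.02  85.04] [ 0.59 -0.04  0.16] [-0.42  0.65 -0.85]
114 [0.1, 0.0, -0.1, 0.0, -0.1, 0.0] 0.017735858489397585
100 [2.8, -1.9, -0.7, -4.9, -10.0, 8.6] 0.04547511413276269
60 [5.1, -3.2, -0.8, -19.1, -38.3, 33.1] 0.08713761168735097
30 [4.0, -2.6, -0.8, -29.7, -59.5, 51.4] 0.08207458341211765
[10.5, 16.0, -14.2, -33.1, -57.6, 95.8]
```

Request:
step_arm(steps=[2.8,-1.9,-0.7,-4.9,-10,8.6,0.3,2.8,-1.9,-0.7,-4.9,-10,8.6,0.3,4,-2.5,-0.8,-10,-20,17,0.3,4.6,-2.9,-0.8,-14.5,-29,25,0.3,5.1,-3.2,-0.8,-19.1,-38.3,33.1,0.3,4.5,-2.9,-0.8,-24.5,-49,42.3,0.3,4,-2.6,-0.8,-29.7,-59.5,51.4,0.3,4,-2.6,-0.8,-29.7,-59.5,51.4,0.3])

```text
time: 11.7
eef_pos: [0.5764, -0.0436, 0.2035]
eef_rot: [-152.0, 30.2, 170.8]
force: [1.1, -0.7, 0.6]
grip_width: 0.0636
grasp_force: 34.2
```

Run:
```python
from pp import *
np.set_printoptions(precision=2,suppress=True)
o=log();print(o["time"],o["qpos"],o["eef_pos"],o["force"])
M=side(-60,30,-1);G=np.array([.506,.198,.034])
print(delta(G+M.apply([0,0,.0187])+[0,0,.15],M,o))
s=cam("scene");save(s,"a6.png",(220,120,390,250),4.6)
```

```text
11.7 [-49.97  17.3   30.96 120.55  46.09  44.23  18.33] [ 0.58 -0.04  0.2 ] [ 1.06 -0.66  0.56]
[9.9, 17.8, -12.2, 9.9, -17.9, 41.2]
```

View pics/a6.png

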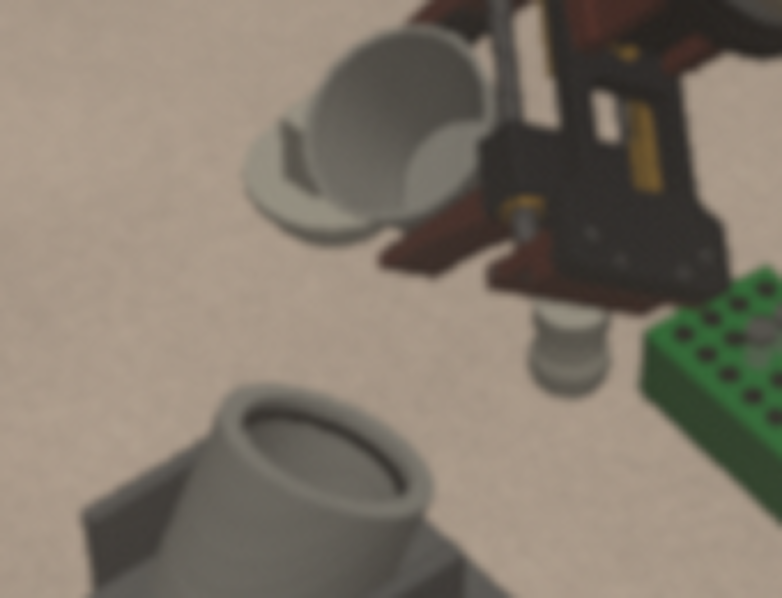

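The cup is empty, with its floor visible at (445,165). No balls lie on the bench near the jar. I'll carry the cup back to its place.

Request:
step_arm(steps=[1,2,-1.5,1.2,-2.2,5.1,0.3,2.5,4.5,-3,2.5,-4.5,10.3,0.3,4.2,7.6,-5,4.2,-7.6,17.6,0.3,6,11,-7.5,6,-11,25,0.3,7.8,14,-9.6,7.8,-14,32.5,0.3,9.2,16.5,-11.3,9.2,-16.6,38.2,0.3,9.9,17.8,-12.2,9.9,-17.9,41.2,0.3,9.9,17.8,-12.2,9.9,-17.9,41.2,0.3,9.9,17.8,-12.2,9.9,-17.9,41.2,0.3])

```text
time: 12.88
eef_pos: [0.5143, 0.182, 0.1736]
eef_rot: [-178.8, 60.0, 121.0]
force: [-0.1, -0.8, -0.7]
grip_width: 0.0627
grasp_force: 34.3
```

Run:
```python
from pp import *
np.set_printoptions(precision=2,suppress=True)
o=log();print(o["time"],o["qpos"],o["eef_pos"],o["force"])
M=side(-60,30,-1);G=np.array([.506,.198,.034])
for z in(.15,.02,.0):print(delta(G+M.apply([0,0,.0187])+[0,0,z],M,o))
```

```text
12.875 [-79.21  39.51  31.83 110.01  39.1   66.39 -45.4 ] [0.51 0.18 0.17] [-0.05 -0.83 -0.69]
[0.0, 0.1, -0.2, -0.4, 0.0, 0.5]
[11.3, 0.2, 6.3, -0.4, 0.0, 0.5]
[13.0, 0.2, 7.3, -0.4, 0.0, 0.5]
```

Request:
step_arm(steps=[3.5,0,2,0,0,0,0.3,7.5,0.1,4.2,0,0,0,0.3,11.3,0.2,6.3,-0.4,0,0.5,0.3,12.2,0.2,6.8,-0.4,0,0.5,0.3,13,0.2,7.3,-0.4,0,0.5,0.3,13,0.2,7.3,-0.4,0,0.5,0.3,13,0.2,7.3,-0.4,0,0.5,0.3])

```text
time: 13.75
eef_pos: [0.5142, 0.1853, 0.025]
eef_rot: [179.6, 60.0, 119.7]
force: [0.2, 0.0, -1.0]
grip_width: 0.0625
grasp_force: 34.3
```

Run:
```python
from pp import *
np.set_printoptions(precision=2,suppress=True)
o=log();print(o["time"],o["eef_pos"],o["force"],o["grip_width"])
M=side(-60,30,-1);G=np.array([.506,.198,.034])
print(delta(G+M.apply([0,0,.0187]),M,o))
```

```text
13.75 [0.51 0.19 0.03] [ 0.2   0.   -1.02] 0.06245109467571778
[-0.0, -0.1, 0.1, 0.2, 0.0, -0.1]
```

Request:
step_arm(steps=[0.1,0,0.05,0,0,0,0.3,0.15,0,0.1,0,0,0,0.3,0.15,0,0.1,0,0,0,0.3])

```text
time: 14.12
eef_pos: [0.5144, 0.185, 0.0247]
eef_rot: [179.6, 60.2, 119.7]
force: [-4.0, 3.1, 12.9]
grip_width: 0.0629
grasp_force: 33.3
```

Run:
```python
from pp import *
o=log();print(o["time"],o["eef_pos"],o["force"],o["grip_width"])
```

```text
14.125 [0.51438498 0.1849817  0.02469869] [-3.98445244  3.12665197 12.86456391] 0.06291351918121023
```

The cup is on the bench. I'll release it and back out.

Request:
step_arm(steps=[0,0,0,0,0,0,0.85,0,0,0,0,0,0,1,0,0,0,0,0,0,1,0,0,0,0,0,0,1,0,0,-2.5,0,0,0,1,0,0,-6,0,0,0,1,0,0,-10,0,0,0,1,-6,0,-14,0,0,0,1,-12,0,-17,0,0,0,1,-12,0,-17,0,0,0,1])

```text
time: 15.38
eef_pos: [0.4707, 0.2607, 0.2143]
eef_rot: [179.3, 59.9, 119.4]
force: [-0.1, 0.2, -0.7]
grip_width: 0.088
grasp_force: 0.0
```

Run:
```python
from kin import *
import edge
from edge import *
np.set_printoptions(precision=4,suppress=True)
o=log();print(o["time"],o["qpos"],o["eef_pos"],o["force"],o["grip_width"])
T=cam("top");C=cam("scene");V2=[(T,grad(T)),(C,grad(C))]
import pickle;pickle.dump((T,C),open("after.pkl","wb"))
for v in(V2,V2[:1],V2[1:]):
  def f(p):
    n=np.array([p[2],p[3],1.]); n/=np.linalg.norm(n); b=np.array([p[0],p[1],0])
    return -score([circ(b+n*.06,n,.035)],v)
  x0=np.array([.507,.199,0,0]);print("cup",minimize(f,x0,method="Nelder-Mead",options=dict(initial_simplex=x0+np.diag([.004,.004,.05,.05,1])[:,:4][[4,0,1,2,3]])).x)
# stopper bar yaw + position
T0=V[0][0]
def bar(p):
    c,s=np.cos(p[2]),np.sin(p[2]);q=np.array([[-22,-11],[22,-11],[22,11],[-22,11],[-22,-11]])/1000
    q=np.vstack([np.linspace(q[i],q[i+1],30) for i in range(4)]);w=q@np.array([[c,s],[-s,c]])+p[:2]
    return -score([np.c_[w,np.full(len(w),.062)]],V2)-.7*score([circ(np.array([p[0],p[1],.024]),np.array([0,0,1.]),.041)],V2)
B=min((minimize(bar,x,method="Nelder-Mead",options=dict(initial_simplex=x+np.array([[0,0,0],[.003,0,0],[0,.003,0],[0,0,.1]]))) for x in [np.array([.498+a,-.235+b,y]) for a in(-.003,.003) for b in(0,.004) for y in(0,.15,.3,.45)]),key=lambda m:m.fun);print("bar",B.x,np.degrees(B.x[2]),B.fun)
```

```text
15.375 [-84.6337  37.6796  29.6289 103.6268  35.2248  76.992  -44.8341] [0.4707 0.2607 0.2143] [-0.0957  0.2235 -0.6766] 0.08797133385600948
cup [ 0.5153  0.1888 -0.1786  0.1746]
cup [0.5016 0.1831 0.0846 0.2948]
cup [ 0.5094  0.2023 -0.0531 -0.0216]
bar [ 0.5038 -0.225  -0.4312] -24.705719795917616 -143.5922088623047
```

Run:
```python
from pour import *
np.set_printoptions(precision=0,suppress=True)
p=fit()[1]
for up in(1,-1):
    M=side(10,60,up); JZ=-M.apply([0,0,1])
    for h in(.08,.027):
        print(up,h,*ik(MO+JZ*(h-.0187),M,p,n=8)[:3])
    yaw=13 if up==1 else 193
    M=R.from_euler("xyz",[180,0,yaw],degrees=True); print("stop",*ik(np.array([.498,-.235,.2]),M,p,n=8)[:3])
    print(delta([.498,-.235,.25],M))
```

```text
1 0.08 [  66.   35.  -83.  128.   72.   32. -143.] [ -0.  11.   6. 128. -43.  15. -35.] [-26.  14.  35. 128. -58.  21. -20.]
1 0.027 [  60.   47.  -83.  128.   87.   42. -154.] [  7.  18.  -4. 128. -54.   9. -24.] [  9.  18.  -6. 128. -51.   8. -26.]
stop [ 74.  40. -82. 105.  42.  74. -95.] [  9.  17.  17. 105.  -6.  59. -48.] [-17.  23.  52. 105. -21.  62. -33.]
[-25.5, -22.4, 36.4, 55.5, 40.7, 95.8]
-1 0.08 [ 47.  16. -49. 129.  22.  12.  83.]
-1 0.027 [ 39.  23. -43. 128.  57.   9.  49.]
stop [ -6.  20.  36. 105. -13.  60. 139.]
[-25.5, -22.4, 36.4, -37.8, 51.5, -65.9]
```

Request:
step_arm(steps=[-25.5,-22.4,36.4,55.5,40.7,95.8,1,-25.5,-22.4,36.4,55.5,40.7,95.8,1,-25.5,-22.4,36.4,55.5,40.7,95.8,1,-25.5,-22.4,36.4,55.5,40.7,95.8,1,-25.5,-22.4,36.4,55.5,40.7,95.8,1,-25.5,-22.4,36.4,55.5,40.7,95.8,1,-25.5,-22.4,36.4,55.5,40.7,95.8,1,-25.5,-22.4,36.4,55.5,40.7,95.8,1,-25.5,-22.4,36.4,55.5,40.7,95.8,1,-25.5,-22.4,36.4,55.5,40.7,95.8,1])

```text
time: 16.73
eef_pos: [0.4974, -0.2356, 0.2485]
eef_rot: [175.4, 4.1, 21.0]
force: [0.1, 0.9, -0.1]
grip_width: 0.0876
grasp_force: 0.0
```

Run:
```python
from kin import *
np.set_printoptions(precision=2,suppress=True)
o=log();print(o["time"],o["qpos"],o["eef_pos"],o["eef_rot"])
M=R.from_euler("xyz",[180,0,13],degrees=True); print(delta([.498,-.235,.25],M,o))
```

```text
16.725 [-23.27  19.41  51.21 102.83  -9.85  64.42 -38.43] [ 0.5  -0.24  0.25] [175.38   4.09  20.97]
[0.1, -0.0, -0.2, 4.9, 3.8, 8.1]
```

Request:
step_arm(steps=[0.1,0,-0.2,4.9,3.8,8.1,1,0.1,0,-0.2,4.9,3.8,8.1,1,0.1,0,-0.2,4.9,3.8,8.1,1])

```text
time: 17.1
eef_pos: [0.4986, -0.2336, 0.2507]
eef_rot: [179.8, 0.1, 13.6]
force: [0.5, 0.6, -0.6]
grip_width: 0.0879
grasp_force: 0.0
```

```bash
cat > stop.py <<'E'
from edge import *
np.set_printoptions(precision=4,suppress=True)
def wcam():
    o=telemetry.get_obs();s=dict(cam("wrist"));M0=np.eye(4);M0[:3,:3]=R.from_euler("xyz",o["eef_rot"],degrees=True).as_matrix();M0[:3,3]=o["eef_pos"]
    W=np.linalg.inv(M0@np.array(s["hand_eye"]));s["rvec"]=cv2.Rodrigues(W[:3,:3])[0];s["tvec"]=W[:3,3];return o,s
if __name__=="__main__":
    o,s=wcam();print(o["qpos"],o["eef_pos"],o["eef_rot"]);pickle.dump(s,open("w.pkl","wb"))
    print("expected px",proj(s,[[.498,-.235,.062],[.498,-.235,.024]]))
    im=s["img"];hsv=cv2.cvtColor(im,cv2.COLOR_RGB2HSV);print("bench med",np.median(hsv.reshape(-1,3),0))
    # edge fits over grid
    g=grad(s)
    def bar(p,W=[(s,g)]):
        c,si=np.cos(p[2]),np.sin(p[2]);q=np.array([[-22,-11],[22,-11],[22,11],[-22,11],[-22,-11]])/1000
        q=np.vstack([np.linspace(q[i],q[i+1],30) for i in range(4)]);w=q@np.array([[c,si],[-si,c]])+p[:2]
        return -score([np.c_[w,np.full(len(w),.062)]],W)
    def fl(p,W=[(s,g)]): return -score([circ(np.array([p[0],p[1],.024]),np.array([0,0,1.]),.041)],W)
    def tot(p): return bar(p)+fl(p)+.5*fl(p,V[:1])+.5*bar(p,V[:1])
    for nm,f in(("wrist bar",bar),("wrist fl",fl),("all",tot)):
        G=[(f((x,y,t)),x,y,t) for x in np.arange(.484,.516,.002) for y in np.arange(-.25,-.216,.002) for t in (np.radians(np.arange(-50,51,5)) if f is not fl else [0])]
        b=min(G);x=np.array(b[1:]);B=minimize(f,x,method="Nelder-Mead",options=dict(initial_simplex=x+np.array([[0,0,0],[.002,0,0],[0,.002,0],[0,0,.05]])))
        print(nm,B.x,np.degrees(B.x[2]),B.fun)
    save(s,"w1.png")
E
python3 stop.py
```

```text
[-19.5946  19.4017  51.2619 102.2303 -16.1988  66.1708 -39.6476] [ 0.4986 -0.2336  0.2507] [179.8051   0.1326  13.6455]
expected px [[311.0561 209.3357]
 [310.8835 201.0385]]
bench med [ 16.  56. 168.]
wrist bar [ 0.5057 -0.2348  0.3121] 17.884407074702704 -60.33736038208008
wrist fl [ 0.5016 -0.2346  0.036 ] 2.0607398035997244 -24.145355224609375
all [ 0.4996 -0.2333  0.2722] 15.597531070930373 -99.26203918457031
```

Run:
```python
from edge import *
s=pickle.load(open("w.pkl","rb"));im=s["img"];hsv=cv2.cvtColor(im,cv2.COLOR_RGB2HSV).astype(int)
for r in range(80,340,20): print(r,' '.join("%d/%d"%(hsv[r,c,1],hsv[r,c,2]) for c in range(200,430,15)))
```

```text
80 57/178 55/182 56/177 56/178 55/176 54/178 55/176 55/176 55/181 55/177 56/173 56/172 58/172 55/168 55/172 57/179
100 57/176 57/178 55/175 56/177 55/175 56/179 56/174 54/178 56/177 56/181 57/173 56/170 56/173 56/181 54/183 56/178
120 56/179 57/170 58/177 56/172 56/179 56/174 57/180 55/185 55/185 56/179 56/179 55/182 56/179 56/182 56/183 55/181
140 58/172 58/177 56/177 56/173 55/176 56/178 57/180 54/185 57/175 55/181 57/184 57/179 56/178 56/181 55/186 55/182
160 55/177 55/176 56/179 55/175 56/179 56/178 56/179 56/169 56/181 56/179 57/178 56/178 56/186 55/187 55/186 56/181
180 57/174 55/176 56/174 56/178 55/177 55/181 39/164 44/116 42/115 39/163 56/183 57/180 57/178 56/182 55/181 55/180
200 57/176 56/179 57/179 56/177 55/181 42/164 39/164 41/163 39/157 39/162 55/176 55/181 55/176 55/182 55/180 57/176
220 57/182 58/181 56/179 57/175 55/185 56/179 39/162 38/161 38/159 38/161 55/175 55/177 56/178 56/179 55/180 56/181
240 56/172 57/176 55/176 54/178 55/180 57/179 55/176 55/181 56/178 56/177 56/172 56/178 56/183 56/179 56/178 55/181
260 58/176 57/171 57/179 56/182 57/176 55/177 55/184 55/176 55/175 57/175 55/181 56/174 54/178 57/176 57/178 54/179
280 68/123 67/106 56/177 56/174 56/174 53/182 56/172 57/175 56/174 54/179 56/173 58/175 56/179 57/178 96/56 56/172
300 101/53 64/44 55/176 56/182 56/182 55/175 54/178 55/177 58/172 55/173 56/182 57/176 56/178 56/177 65/43 98/52
320 72/39 67/42 56/181 56/181 56/178 57/176 57/176 57/171 56/174 56/178 54/179 56/177 56/177 55/176 61/42 60/38
```

View pics/w1.png

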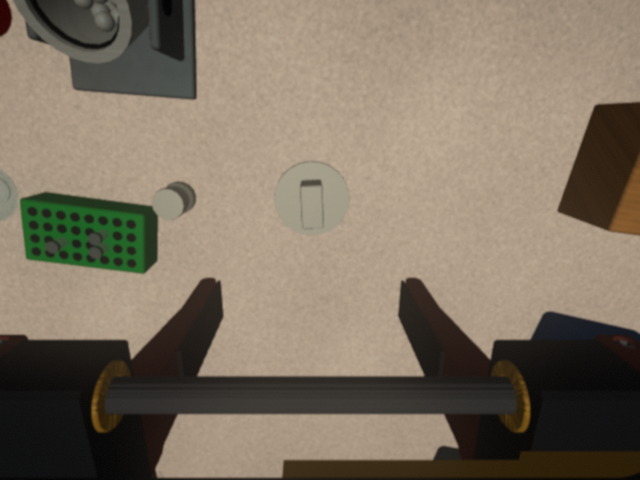

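The wrist view shows the stopper's flange at (312,198) and the bar top from (301,186) to (325,228), almost aligned with the tool. Balls are visible in the jar at top left. I'll now fit its centre from a colour mask.

```bash
cat > mask.py <<'E'
from stop import *
def flange(s,z=.024,seed=(312,198),n=None,c0=None,bounds=60,view=None):
    sat=cv2.GaussianBlur(cv2.cvtColor(s["img"],cv2.COLOR_RGB2HSV)[:,:,1],(0,0),1.2)
    m=((sat<48)).astype(np.uint8);w=np.zeros_like(m);w[max(0,seed[1]-bounds):seed[1]+bounds,max(0,seed[0]-bounds):seed[0]+bounds]=1;m&=w
    _,lab,st,cen=cv2.connectedComponentsWithStats(m);k=1+np.argmax(st[1:,4])
    cn=max(cv2.findContours((lab==k).astype(np.uint8),cv2.RETR_EXTERNAL,cv2.CHAIN_APPROX_NONE)[0],key=len)
    return cv2.fitEllipse(cv2.convexHull(cn) if 0 else cn),cn
if __name__=="__main__":
    s=pickle.load(open("w.pkl","rb"));e,cn=flange(s);print(e)
    # compare: project model circle, find centre whose projected ellipse centre matches
    c=np.array([.498,-.235,.024])
    for _ in range(5):
        pe=cv2.fitEllipse(proj(s,circ(c,np.array([0,0,1.]),.041)).astype(np.float32))
        c=c+np.r_[(atz(s,*e[0],.024)-atz(s,*pe[0],.024))[:2],0]
    print("wrist",c,pe)
    e2,_=flange(V[0][0],seed=(457,308),bounds=30);print("top",atz(V[0][0],*e2[0],.024),e2)
    # bar yaw from top face: corners
    P=[atz(s,u,v,.062) for u,v in((301,186),(323,186),(325,228),(302,228))];d=(P[0]+P[1]-P[2]-P[3]);print("bar centre",np.mean(P,0),np.degrees(np.arctan2(d[1],d[0])),np.linalg.norm(d)/2)
E
python3 mask.py
```

```text
((311.3038635253906, 197.9755401611328), (72.4325180053711, 73.57872772216797), 81.59845733642578)
wrist [ 0.5001 -0.235   0.024 ] ((311.3038635253906, 197.9755401611328), (73.97489166259766, 75.25416564941406), 87.52691650390625)
top [ 0.4992 -0.2341  0.024 ] ((456.5, 307.5), (69.81904602050781, 69.81904602050781), 0.0)
bar centre [ 0.5003 -0.2362  0.062 ] 15.623998057747508 0.04267358783546199
```

Run:
```python
from kin import *
M=R.from_euler("xyz",[180,0,15],degrees=True); print(delta([.500,-.235,.10],M),delta([.500,-.235,.027],M))
```

```text
[0.1, 0.2, 15.1, 0.2, 0.1, -1.3] [0.1, 0.1, 22.4, 0.2, 0.1, -1.3]
```

Request:
step_arm(steps=[0.1,0.2,6,0.2,0.1,-1.3,1,0.1,0.2,12,0.2,0.1,-1.3,1,0.1,0.1,17,0.2,0.1,-1.3,1,0.1,0.1,20,0.2,0.1,-1.3,1,0.1,0.1,22,0.2,0.1,-1.3,1,0.1,0.1,22.4,0.2,0.1,-1.3,1,0.1,0.1,22.4,0.2,0.1,-1.3,1])

```text
time: 18.02
eef_pos: [0.5009, -0.2355, 0.0287]
eef_rot: [-180.0, -0.2, 14.8]
force: [-0.6, 0.2, 0.5]
grip_width: 0.0879
grasp_force: 0.0
```

Run:
```python
from kin import *
np.set_printoptions(precision=4,suppress=True)
o=log();print(o["qpos"],o["eef_pos"],o["eef_rot"],o["force"])
M=R.from_euler("xyz",[180,0,15],degrees=True); print(delta([.500,-.235,.027],M))
```

```text
[ -7.876   35.8486  38.358  113.2082 -33.0786  42.0764 -24.6543] [ 0.5009 -0.2355  0.0287] [-179.9798   -0.1985   14.7946] [-0.5651  0.2294  0.4531]
[-0.1, -0.1, 0.2, -0.0, -0.2, -0.2]
```

Request:
step_arm(steps=[-0.1,-0.1,0.1,0,0,0,1,-0.1,-0.1,0.1,0,0,0,0.3,-0.1,-0.1,0.1,0,0,0,0,-0.1,-0.1,0.1,0,0,0,0,-0.1,-0.1,0.1,0,0,0,0,-0.1,-0.1,0.1,0,0,0,0,-0.1,-0.1,0.1,0,0,0,0,-0.1,-0.1,0.1,0,0,0,0], grip_force=50)

```text
time: 19.02
eef_pos: [0.4991, -0.2349, 0.0271]
eef_rot: [-180.0, -0.2, 14.7]
force: [0.2, -0.0, -0.1]
grip_width: 0.0219
grasp_force: 49.8
```

Run:
```python
from mask import *
o,s=wcam();print(o["time"],o["eef_pos"],o["eef_rot"],o["force"],o["grip_width"],o["grasp_force"])
pickle.dump(s,open("w2.pkl","wb"));save(s,"w2.png")
pr=proj(s,circ(np.array([.5,-.235,.024]),np.array([0,0,1.]),.041));print(pr.min(0),pr.max(0))
c0=pr.mean(0).astype(int);e,cn=flange(s,seed=tuple(c0),bounds=120);print(e,cn.reshape(-1,2).min(0),cn.reshape(-1,2).max(0))
```

```text
19.025 [ 0.4991 -0.2349  0.0271] [-179.9508   -0.1603   14.741 ] [ 0.1655 -0.0378 -0.0915] 0.02192682214635412 49.84574496746063
[229.7218 214.8301] [392.457  362.4124]
((310.9941101074219, 310.0455627441406), (143.0207061767578, 204.66758728027344), 177.04115295410156) [230 214] [391 410]
```

```bash
cat > ins.py <<'E'
from pour import *
def it(h,lean=10,mo=MO,off=(.0008,0,.0091),tilt=60):
    M=side(lean,tilt,1);return mo-M.apply([0,0,1])*h-M.apply(off),M
E
python3 - <<'E'
from ins import *
np.set_printoptions(precision=1,suppress=True)
p=fit()[1]
P,M=it(.09);print(P*1000,delta(P,M));
print(ik(P,M,p,q0=np.array([-10,20,38,113,-33,42,-25.]),n=3),fit()[0])
E
```

```text
[568.5 -30.  188.4] [12.0, -18.1, -16.1, -1.3, 29.8, 4.6]
[array([-22.6,   8.1,  30.3, 128.7, -42.7,  20.7, -35.3])] 4338.232407873439
```

Request:
step_arm(steps=[0,0,-5,0,0,0,0,0,0,-10,0,0,0,0,0,0,-16,0,0,0,0,3,-4.5,-17,-0.3,7.5,1.2,0,6,-9,-18,-0.6,15,2.3,0,9,-13.5,-17.5,-1,22.5,3.5,0,12,-18.1,-16.1,-1.3,29.8,4.6,0,12,-18.1,-16.1,-1.3,29.8,4.6,0,12,-18.1,-16.1,-1.3,29.8,4.6,0])

```text
time: 20.2
eef_pos: [0.5686, -0.03, 0.1888]
eef_rot: [180.0, -29.9, 10.0]
force: [-0.0, -0.8, -0.3]
grip_width: 0.0219
grasp_force: 49.9
```

Run:
```python
from ins import *
from mask import *
np.set_printoptions(precision=3,suppress=True)
o,s=wcam();log();print(o["time"],o["qpos"],o["eef_pos"],o["eef_rot"],o["force"],o["grip_width"])
pickle.dump(s,open("w3.pkl","wb"));save(s,"w3.png")
P,M=it(.09);print(delta(P,M,o))
P,M=it(.04);print(delta(P,M,o))
print("mouth px",proj(s,[MO]),proj(s,circ(MO,JZ,.043)).min(0),proj(s,circ(MO,JZ,.043)).max(0))
```

```text
20.2 [-35.368   7.562  41.245 128.543 -37.305  20.197 -43.246] [ 0.569 -0.03   0.189] [179.989 -29.949  10.031] [-0.021 -0.835 -0.332] 0.021904491763821123
[-0.0, 0.0, 0.0, -0.0, 0.1, 0.0]
[-0.0, 0.0, 5.0, -0.0, 0.1, 0.0]
mouth px [[310.059 236.379]] [253.175 179.603] [366.921 287.954]
```

Run:
```python
from ins import *
from mask import *
np.set_printoptions(precision=2,suppress=True,linewidth=150)
s=pickle.load(open("w3.pkl","rb"));g=grad(s)
def prof(pts,cen,rng=8):
    out=[]
    for q in pts:
        n=(q-cen)/np.linalg.norm(q-cen);t=np.arange(-rng,rng+.1,.5);v=map_coordinates(g,[q[1]+t*n[1],q[0]+t*n[0]],order=1)
        out.append((q.round(0).tolist(),t[v.argmax()],v.max().round(0)))
    return out
c=proj(s,[MO])[0]
pts=proj(s,circ(MO,JZ,.043)); 
for r in prof(pts[::9],c): print(r)
# flange underside/top outline of held stopper
F=MO+JZ*(.09+.006)
pf=proj(s,circ(F,JZ,.041));print("flange",pf.min(0),pf.max(0))
for r in prof(pf[::9],proj(s,[F])[0]): print(r)
```

```text
([302.0, 287.0], np.float64(-1.5), np.float32(85.0))
([319.0, 287.0], np.float64(-1.5), np.float32(84.0))
([335.0, 282.0], np.float64(6.0), np.float32(161.0))
([349.0, 273.0], np.float64(5.0), np.float32(24.0))
([360.0, 260.0], np.float64(1.5), np.float32(2.0))
([366.0, 244.0], np.float64(8.0), np.float32(77.0))
([367.0, 227.0], np.float64(1.5), np.float32(92.0))
([361.0, 211.0], np.float64(1.5), np.float32(163.0))
([351.0, 196.0], np.float64(1.0), np.float32(95.0))
([336.0, 186.0], np.float64(0.5), np.float32(89.0))
([318.0, 180.0], np.float64(0.0), np.float32(89.0))
([299.0, 181.0], np.float64(0.5), np.float32(84.0))
([282.0, 187.0], np.float64(-0.5), np.float32(89.0))
([267.0, 198.0], np.float64(-1.0), np.float32(101.0))
([258.0, 213.0], np.float64(-1.5), np.float32(148.0))
([253.0, 229.0], np.float64(7.5), np.float32(200.0))
([255.0, 246.0], np.float64(8.0), np.float32(8.0))
([261.0, 262.0], np.float64(0.5), np.float32(1.0))
([273.0, 275.0], np.float64(5.0), np.float32(132.0))
([287.0, 283.0], np.float64(8.0), np.float32(150.0))
flange [228.77 216.31] [391.37 363.33]
([298.0, 363
[... 337 characters left out ...]
p.float32(50.0))
([384.0, 260.0], np.float64(1.0), np.float32(55.0))
([369.0, 240.0], np.float64(1.5), np.float32(124.0))
([348.0, 225.0], np.float64(2.5), np.float32(157.0))
([322.0, 217.0], np.float64(1.0), np.float32(86.0))
([295.0, 218.0], np.float64(1.5), np.float32(85.0))
([269.0, 226.0], np.float64(1.5), np.float32(84.0))
([248.0, 242.0], np.float64(4.5), np.float32(145.0))
([235.0, 262.0], np.float64(0.5), np.float32(52.0))
([229.0, 285.0], np.float64(-0.5), np.float32(43.0))
([231.0, 308.0], np.float64(-1.5), np.float32(50.0))
([241.0, 329.0], np.float64(-8.0), np.float32(71.0))
([257.0, 346.0], np.float64(-5.0), np.float32(20.0))
([278.0, 357.0], np.float64(-8.0), np.float32(65.0))
```

Request:
step_arm(steps=[-0.04,0.08,2.5,0,0,0,0,-0.04,0.08,5,0,0,0,0,-0.04,0.08,6.2,0,0,0,0,-0.04,0.08,6.8,0,0,0,0,-0.04,0.08,7.2,0,0,0,0,-0.04,0.08,7.5,0,0,0,0,-0.04,0.08,7.5,0,0,0,0])

```text
time: 21.12
eef_pos: [0.6058, -0.0249, 0.1235]
eef_rot: [180.0, -30.0, 10.0]
force: [0.7, -0.1, -1.9]
grip_width: 0.0218
grasp_force: 49.9
```

```bash
cat > st.py <<'E'
from ins import *
np.set_printoptions(precision=2,suppress=True)
o=log();M=R.from_euler("xyz",o["eef_rot"],degrees=True)
print(o["time"],o["qpos"],"F tool",M.inv().apply(o["force"]),"tau",o["wrist_torque"],o["grip_width"])
P,Mt=it(0);print("tool-frame to home:",delta(P,Mt,o), "err mm",(M.inv().apply(P-o["eef_pos"])*1000))
E
python3 st.py
```

```text
21.125 [-14.59  17.32  18.45 126.67 -57.96  13.2  -24.09] F tool [-0.38  0.23  2.03] tau [-0.08  0.6   0.01] 0.02178120927833934
tool-frame to home: [-0.0, -0.1, 1.5, 0.0, 0.0, -0.0] err mm [-0.06 -1.4  14.97]
```

Request:
step_arm(steps=[-0.02,-0.03,0.2,0,0,0,0,-0.02,-0.03,0.4,0,0,0,0,-0.02,-0.03,0.6,0,0,0,0,-0.02,-0.03,0.8,0,0,0,0,-0.02,-0.03,0.8,0,0,0,0])

```text
time: 21.75
eef_pos: [0.6091, -0.0233, 0.1166]
eef_rot: [180.0, -30.0, 10.0]
force: [-3.7, -1.2, 2.9]
grip_width: 0.0221
grasp_force: 49.9
```

```bash
python3 st.py
```

```text
21.75 [-11.3   18.12  14.38 126.38 -58.1   11.8  -23.89] F tool [-1.93  0.55 -4.46] tau [-0.19  0.81 -0.01] 0.022119873084059875
tool-frame to home: [0.0, -0.0, 0.7, 0.0, -0.0, -0.0] err mm [ 0.25 -0.43  7.26]
```

Request:
step_arm(steps=[0,0.02,0.2,0,0,0,0,0,0.02,0.4,0,0,0,0,0,0.02,0.55,0,0,0,0,0,0.02,0.65,0,0,0,0,0,0.02,0.7,0,0,0,0,0,0.02,0.75,0,0,0,0,0,0.02,0.75,0,0,0,0])

```text
time: 22.62
eef_pos: [0.6127, -0.0227, 0.1104]
eef_rot: [-180.0, -30.0, 10.0]
force: [-7.6, -2.3, 9.1]
grip_width: 0.0218
grasp_force: 49.9
```

```bash
python3 st.py
```

```text
22.625 [ -8.46  18.95  10.97 126.02 -58.18  10.62 -23.67] F tool [ -2.33   0.97 -11.82] tau [-0.26  0.93 -0.04] 0.021834110264039953
tool-frame to home: [0.0, -0.0, 0.0, 0.0, -0.0, -0.0] err mm [ 0.27 -0.49  0.06]
```

Request:
step_arm(steps=[0,0,0.1,0,0,0,0,0,0,0.15,0,0,0,0,0,0,0.15,0,0,0,0])

```text
time: 23.0
eef_pos: [0.6128, -0.0226, 0.1102]
eef_rot: [-180.0, -30.1, 10.0]
force: [-24.5, -1.2, 28.5]
grip_width: 0.0219
grasp_force: 50.0
```

```bash
python3 st.py
```

```text
23.0 [ -7.92  18.96  10.34 126.02 -58.17  10.44 -23.62] F tool [ -6.79  -3.06 -36.91] tau [-0.5   1.66  0.11] 0.021893947818470857
tool-frame to home: [0.0, -0.0, -0.0, -0.0, -0.1, -0.0] err mm [ 0.19 -0.38 -0.18]
```

The force jumped from 12 to 37 N with almost no travel, and the measured pose matches home, so the shoulder has landed. I'll relax, release and retreat.

Request:
step_arm(steps=[0,0,-0.1,0,0,0,0,0,0,-0.15,0,0,0,0,0,0,-0.15,0,0,0,0.7,0,0,-0.15,0,0,0,0.7,0,0,-0.15,0,0,0,0.7,0,0,-2,0,0,0,0.7,0,0,-5,0,0,0,0.7,0,0,-9,0,0,0,0.7,0,0,-14,0,0,0,0.7,0,0,-14,0,0,0,0.7])

```text
time: 24.25
eef_pos: [0.5449, -0.0342, 0.2323]
eef_rot: [-180.0, -30.2, 10.1]
force: [-0.0, 1.0, -0.6]
grip_width: 0.0614
grasp_force: 0.0
```

Run:
```python
from ins import *
from mask import *
np.set_printoptions(precision=2,suppress=True,linewidth=150)
o,s=wcam();print(o["time"],o["eef_pos"],o["force"],o["grip_width"],o["grasp_force"])
T2=cam("top");C2=cam("scene")
for nm,v in(("wrist",s),("top",T2),("scene",C2)):
    g=grad(v)
    for lab,F,rr in(("flange top",MO+JZ*.006,.041),("rim",MO,.043)):
        pf=proj(v,circ(F,JZ,rr));c=proj(v,[F])[0];out=[]
        for q in pf[::15]:
            n=(q-c)/np.linalg.norm(q-c);t=np.arange(-6,6.1,.5);w=map_coordinates(g,[q[1]+t*n[1],q[0]+t*n[0]],order=1);out.append((n.round(1).tolist(),t[w.argmax()].item(),int(w.max())))
        print(nm,lab,np.ptp(pf,axis=0),out)
# cup uprightness: rim circle vs tilt
V2=[(T2,grad(T2)),(C2,grad(C2))]
for v in(V2,V2[:1],V2[1:]):
  def f(p):
    n=np.array([p[2],p[3],1.]); n/=np.linalg.norm(n); b=np.array([p[0],p[1],0])
    return -score([circ(b+n*.06,n,.035)],v)
  for k in((0,0),(.1,.1)):
    x0=np.array([.507,.198,*k]);B=minimize(f,x0,method="Nelder-Mead",options=dict(initial_simplex=x0+np.diag([.003,.003,.05,.05,1])[:,:4][[4,0,1,2,3]]));print("cup",B.x.round(3),B.fun)
e=np.hstack([cv2.resize(C2["img"][160:350,200:460,::-1],None,fx=1.5,fy=1.5),cv2.resize(T2["img"][190:380,190:450,::-1],None,fx=1.5,fy=1.5)]);cv2.imwrite("pics/end.png",e)
```

```text
24.25 [ 0.54 -0.03  0.23] [-0.02  1.02 -0.57] 0.06139238603723625 0.0
wrist flange top [94.05 90.76] [([-0.2, 1.0], -0.5, 108), ([0.4, 0.9], 0.0, 107), ([0.8, 0.6], 0.5, 108), ([1.0, 0.1], 1.5, 148), ([0.9, -0.4], 2.5, 137), ([0.6, -0.8], 3.5, 96), ([0.1, -1.0], 4.0, 85), ([-0.4, -0.9], 3.0, 82), ([-0.8, -0.6], 1.5, 163), ([-1.0, -0.1], -0.5, 121), ([-0.9, 0.4], -1.0, 193), ([-0.6, 0.8], -1.0, 116)]
wrist rim [96.89 93.65] [([-0.2, 1.0], 0.0, 107), ([0.4, 0.9], 0.5, 109), ([0.8, 0.6], 0.5, 109), ([1.0, 0.1], 0.5, 136), ([0.9, -0.4], 1.0, 147), ([0.6, -0.8], 1.0, 96), ([0.1, -1.0], 0.5, 87), ([-0.4, -0.9], -0.5, 83), ([-0.8, -0.6], -1.0, 150), ([-1.0, -0.1], -2.0, 124), ([-0.9, 0.4], -1.5, 195), ([-0.6, 0.8], -1.0, 117)]
top flange top [47.28 45.38] [([-0.0, 1.0], 0.0, 80), ([0.5, 0.9], 0.5, 81), ([0.9, 0.5], 1.0, 115), ([1.0, -0.0], 6.0, 137), ([0.9, -0.5], 0.5, 116), ([0.5, -0.9], 1.0, 87), ([-0.0, -1.0], 1.5, 62), ([-0.5, -0.8], 0.5, 68), ([-0.9, -0.4], 0.5, 82), ([-1.0, 0.1], 0.5, 92), ([-0.9, 0.5], 0.0, 91), ([-0.5, 0.9], 0.0, 90)]
top rim [49.24 47.29] [([-0.0, 1.0], 0.0, 78), (
[... 501 characters left out ...]
 39), ([0.2, 1.0], 0.5, 44), ([0.7, 0.7], -0.5, 60), ([0.9, 0.5], 2.0, 80), ([1.0, 0.3], 0.5, 47)]
scene rim [47.45 29.15] [([1.0, 0.0], -6.0, 58), ([0.8, -0.6], 6.0, 17), ([-0.1, -1.0], -6.0, 32), ([-0.7, -0.7], 2.5, 44), ([-0.9, -0.5], 0.0, 54), ([-1.0, -0.3], 0.0, 88), ([-1.0, 0.0], 6.0, 38), ([-0.8, 0.6], -4.0, 33), ([0.2, 1.0], -4.0, 41), ([0.7, 0.7], -5.5, 55), ([0.9, 0.5], 1.0, 99), ([1.0, 0.3], 0.5, 59)]
cup [ 0.48  0.21  0.38 -0.25] -198.9779052734375
cup [0.5  0.18 0.11 0.45] -193.60691833496094
cup [ 0.53  0.21 -0.56 -0.18] -124.55351257324219
cup [0.5  0.18 0.12 0.27] -114.51789093017578
cup [ 0.51  0.2  -0.05 -0.02] -90.49813079833984
cup [0.49 0.17 0.28 0.73] -87.67406463623047
```

Run:
```python
from edge import *
T2=cam("top");C2=cam("scene");V2=[(T2,grad(T2)),(C2,grad(C2))]
for nm,r,z,x0,ref in(("cup",.035,.06,(.507,.199),-167.8),("dish",.035,.016,(.422,.116),-51.1),("small jar",.018,.045,(.468,-.09),0),):
    f=lambda p:-score([circ(np.array([p[0],p[1],z]),np.array([0,0,1.]),r)],V2)
    f0=lambda p:-score([circ(np.array([p[0],p[1],z]),np.array([0,0,1.]),r)],V)
    for q in(f0,f):
        B=min((minimize(q,[x0[0]+a,x0[1]+b],method="Nelder-Mead",options=dict(initial_simplex=np.array([x0[0]+a,x0[1]+b])+np.array([[0,0],[.003,0],[0,.003]]))) for a in(-.004,0,.004) for b in(-.004,0,.004)),key=lambda m:m.fun);print(nm,B.x,B.fun)
```

```text
cup [0.50718946 0.20036973] -167.84173583984375
cup [0.50637914 0.19840431] -174.998291015625
dish [0.42202504 0.11562537] -51.12152099609375
dish [0.42207998 0.11552765] -52.710636138916016
small jar [ 0.46362763 -0.08627531] -87.10205078125
small jar [ 0.48360431 -0.06023445] -133.83970642089844
```

```bash
python3 -c "
from bench import workorder
print(workorder.job_done())"
```

```text
the job is handed in; nothing more can be done
None
```

I poured the grinding balls into the jar, stood the empty cup back on the bench, pressed the stopper home and let go. The job is handed in at about 24 s of the 72 s, but it returned no verdict. The cup and dish fit their starting places in the last camera check. The small jar's final position fit was unreliable, I never re-checked the bottle, and I saw balls in the jar but did not count all eight.

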